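# Lay the pinwheel layer of stock cartons on the transfer slab

## Task

The first of four stock cartons already lies on the dark transfer slab; finish the layer with the other three from the desk in the pinwheel pattern, all flat and the same way up, each carton along one edge of the layer with its end meeting the long side of the next, so that a square opening is left in the middle. Leave the layer centred on the deck, square to it and closed up (gaps of no more than about 5 mm), and leave the first carton in its place. Set the cartons down gently, without dropping or tipping any, and do not shift anything else on the desk.

Things in the scene. Friction and masses are not known exactly. Their poses are not given: they have to be found in the camera images.
- slab: dark grey transfer slab, fixed to the desk, turned to any yaw: square deck 190 x 190 mm with a hand-hold strip 28 mm further out at its +x and -x ends; all one flat surface 18 mm above the desk, with a level black anti-slip sheet 176 mm square on the deck. Origin: middle of the underside, z up. The layer is a 169 mm square, centred on the deck, cartons 4 mm apart, with a 59 mm square opening
- carton1_mid (a point): stock carton, closed box 110 x 55 x 60 mm (long, wide, high), white with teal bands and a strip of brown tape along the top, 0.13 to 0.25 kg. The point is its centre, 30 mm above its underside; x along its length, z up; end for end it is the same. This one already lies on the slab, within some 3 mm of place1
- carton2_mid (a point): stock carton, closed box 110 x 55 x 60 mm (long, wide, high), white with teal bands and a strip of brown tape along the top, 0.13 to 0.25 kg. The point is its centre, 30 mm above its underside; x along its length, z up; end for end it is the same. It starts on the logbook; it may go to any of the three free places
- carton3_mid (a point): stock carton, closed box 110 x 55 x 60 mm (long, wide, high), white with teal bands and a strip of brown tape along the top, 0.13 to 0.25 kg. The point is its centre, 30 mm above its underside; x along its length, z up; end for end it is the same. It starts flat on the desk; it may go to any of the three free places
- carton4_mid (a point): stock carton, closed box 110 x 55 x 60 mm (long, wide, high), white with teal bands and a strip of brown tape along the top, 0.13 to 0.25 kg. The point is its centre, 30 mm above its underside; x along its length, z up; end for end it is the same. It starts flat on the desk; it may go to any of the three free places
- place1 (a point): unmarked point where the centre of the first carton belongs, 48 mm above the slab's underside, at x -29.5, y +57.0 mm in the slab's frame; its x is the carton's length (either way round), along the slab's x. One end of this carton meets the long side of the one at place4
- place2 (a point): unmarked point where the centre of a carton belongs, 48 mm above the slab's underside, at x -57.0, y -29.5 mm in the slab's frame; its x is the carton's length (either way round), along the slab's y. One end of this carton meets the long side of the one at place1
- place3 (a point): unmarked point where the centre of a carton belongs, 48 mm above the slab's underside, at x +29.5, y -57.0 mm in the slab's frame; its x is the carton's length (either way round), along the slab's x. One end of this carton meets the long side of the one at place2
- place4 (a point): unmarked point where the centre of a carton belongs, 48 mm above the slab's underside, at x +57.0, y +29.5 mm in the slab's frame; its x is the carton's length (either way round), along the slab's y. One end of this carton meets the long side of the one at place3
- carton1: the same carton as carton1_mid, origin at the middle of its underside
- carton2: the same carton as carton2_mid, origin at the middle of its underside
- carton3: the same carton as carton3_mid, origin at the middle of its underside
- carton4: the same carton as carton4_mid, origin at the middle of its underside
- logbook: navy logbook 109 x 152 x 20 mm (x, y, z) lying flat, a carton starts on it; heavy 0.35 kg. Bystander, loose; origin at the middle of its underside
- tablets: amber tablet jar with a white cap, 36 mm across, 62 mm high, upright, between the cartons. Bystander, loose; origin at the middle of its underside
- taperoll: roll of cream surgical tape lying flat, 38 mm across, 19 mm high, between the cartons. Bystander, loose; origin at the middle of its underside
- sanitiser: clear pump bottle, 65 mm across, its spout 167 mm high and reaching 37 mm from the axis. Bystander, loose; origin at the middle of its underside
- penmug: pale mug of pens, 76 mm across and 90 mm high, the pens reach 152 mm high. Bystander, loose; origin at the middle of its underside
- stapler: blue and black stapler 145 x 38 x 50 mm (x, y, z). Bystander, loose; origin at the middle of its underside
- dispenser: black desk tape dispenser 150 x 56 mm, 86 mm high at the roll, length along x. Bystander, loose; origin at the middle of its underside

How it is judged:
At the end, for the whole second after the job is handed in: Each place of the pinwheel holds one carton (the first its own): within 9 mm and 0.09 rad seen from above, flat on the slab (tilt under 0.06 rad, centre 44 to 52 mm above its underside), at rest; centres of neighbours under 95.5 mm apart (90.8 as drawn, with gaps of 4 mm: no gap over some 9 mm) (horizontal distance between carton1_mid and place1 below 0.009 m and angle between the x axis of carton1_mid and the x axis of place1, either way round below 0.09 rad and ((horizontal distance between carton2_mid and place2 below 0.009 m and angle between the x axis of carton2_mid and the x axis of place2, either way round below 0.09 rad) or (horizontal distance between carton3_mid and place2 below 0.009 m and angle between the x axis of carton3_mid and the x axis of place2, either way round below 0.09 rad) or (horizontal distance between carton4_mid and place2 below 0.009 m and angle between the x axis of carton4_mid and the x axis of place2, either way round below 0.09 rad)) and ((horizontal distance between carton2_mid and place3 below 0.009 m and angle between the x axis of carton2_mid and the x axis of place3, either way round below 0.09 rad) or (horizontal distance between carton3_mid and place3 below 0.009 m and angle between the x axis of carton3_mid and the x axis of place3, either way round below 0.09 rad) or (horizontal distance between carton4_mid and place3 below 0.009 m and angle between the x axis of carton4_mid and the x axis of place3, either way round below 0.09 rad)) and ((horizontal distance between carton2_mid and place4 below 0.009 m and angle between the x axis of carton2_mid and the x axis of place4, either way round below 0.09 rad) or (horizontal distance between carton3_mid and place4 below 0.009 m and angle between the x axis of carton3_mid and the x axis of place4, either way round below 0.09 rad) or (horizontal distance between carton4_mid and place4 below 0.009 m and angle between the x axis of carton4_mid and the x axis of place4, either way round below 0.09 rad)) and angle between each of carton1_mid, carton2_mid, carton3_mid, carton4_mid's own z axis and vertical below 0.06 rad and linear speed of each of carton1, carton2, carton3, carton4 below 0.02 m/s and z of carton1_mid in the frame of slab between 0.044 and 0.052 m and z of carton2_mid in the frame of slab between 0.044 and 0.052 m and z of carton3_mid in the frame of slab between 0.044 and 0.052 m and z of carton4_mid in the frame of slab between 0.044 and 0.052 m and (horizontal distance between carton2_mid and carton1_mid below 0.0955 m or horizontal distance between carton2_mid and carton1_mid above 0.109 m) and (horizontal distance between carton3_mid and carton1_mid below 0.0955 m or horizontal distance between carton3_mid and carton1_mid above 0.109 m) and (horizontal distance between carton3_mid and carton2_mid below 0.0955 m or horizontal distance between carton3_mid and carton2_mid above 0.109 m) and (horizontal distance between carton4_mid and carton1_mid below 0.0955 m or horizontal distance between carton4_mid and carton1_mid above 0.109 m) and (horizontal distance between carton4_mid and carton2_mid below 0.0955 m or horizontal distance between carton4_mid and carton2_mid above 0.109 m) and (horizontal distance between carton4_mid and carton3_mid below 0.0955 m or horizontal distance between carton4_mid and carton3_mid above 0.109 m)); the robot touches nothing.
It fails at once if a bystander (logbook, tablet jar, tape roll, pump bottle, pen mug, stapler, tape dispenser) is shoved more than 25 mm (distance of any of logbook, tablets, taperoll, sanitiser, penmug, stapler, dispenser from where it was at the start of the episode above 0.025 m).
It fails at once if a bystander is tipped by more than 0.35 rad (angle between any of logbook, tablets, taperoll, sanitiser, penmug, stapler, dispenser's own z axis and vertical above 0.35 rad).
It fails at once if a carton is dropped or thrown: free of the fingers yet faster than 0.7 m/s (a fall of 25 mm) ((linear speed of carton1 above 0.7 m/s and contact force between carton1 and the fingers below 0.05 N) or (linear speed of carton2 above 0.7 m/s and contact force between carton2 and the fingers below 0.05 N) or (linear speed of carton3 above 0.7 m/s and contact force between carton3 and the fingers below 0.05 N) or (linear speed of carton4 above 0.7 m/s and contact force between carton4 and the fingers below 0.05 N)).
It fails at once if a carton is tipped by more than 0.7 rad (angle between any of carton1_mid, carton2_mid, carton3_mid, carton4_mid's own z axis and vertical above 0.7 rad).
It also fails if it takes over 72 s, if anything falls off the work surface, if the arm or the gripper's body presses on something with over 40 N, if the wrist force passes 120 N, or if a joint passes its speed limit or range.

## Robot

A 7-joint arm with a two-finger parallel gripper is mounted at the origin on the work surface. World frame = base frame: x ahead of the robot, y to its left, z up, the work surface at z = 0. Lengths are in m, angles in rad, forces in N, time in s.
With the tool pointing down it reaches from about 0.35 to 0.9 m from the base axis. Payload 7.2 kg.
Tool frame: the origin (TCP) lies midway between the tips of the shut fingers; the grasp point (between the pads) lies 19 mm behind it; x points along the fingers, y is the direction in which the jaws open and shut, and the axes are right-handed (so a half turn about x gives the same grasp; the last joint's range is limited). The gripper opens to 88 mm and grips with 3 to 60 N. Pads are 20 mm wide; open, the fingers measure 115 mm over their backs; the gripper's body (75 mm by 178 mm) begins 61 mm behind the grasp point.
Start: joints at [-1.395, 0.411, -0.013, 1.596, 0.006, 1.134, -0.082], TCP at [0.151, 0.607, 0.223] pointing down, gripper open.
Joint ranges: [-2.95, 2.95], [-0.29, 1.99], [-1.47, 1.44], [0.14, 2.54], [-1.03, 4.17], [0.13, 1.85], [-2.86, 2.86]. Speed limits (rad/s): [2.39, 2.39, 3.01, 3.01, 3.14, 3.14, 3.14].

## Interface

Orientations are given as a unit quaternion [w, x, y, z].
In Python, from station import env gives the robot as it stands.
- The arm moves only by the tool drive_tool, never from a script. Its argument "deltas" is a list of rows, each an object with "slide": the shift along the tool's x, y, z in m, a list of three; "dr": the turn, a rotation vector about the tool's x, y, z in degrees, a list of three; "grip": the opening, from 0 (shut) to 1 (fully open). In form: [{"slide": [dx, dy, dz], "dr": [wx, wy, wz], "grip": grip}, ...]. A call has 1 to 20 rows; each row shifts and turns the commanded pose from where the row before left it, along the tool's axes as they then stand; what a row does not reach is not made up. A row lasts 1/12 s, in which the tool goes at most 41.7 mm and 7.16 degrees, less where a joint would pass 70% of its speed; a pose out of reach is approached as far as the arm can. A call is refused whole if a number of a shift passes 0.0417 or a number of a turn 7.16, either way. A call with a gripper value outside its range is refused whole. The fingers move at their own pace and stop on an object; the grip force is fixed at half the most. Time passes only in rows, so rows that do not move let the fingers close. It gives the time, the measured TCP pose, the force and the opening at its end, in the units of the state.
- env.observe(): the state, without advancing time (a new reading comes with each control period).
- env.read_camera(name): name is "scene" or "side" or "wrist"; returns a dict with "pixels" (384x512x3 uint8, blue, green, red), "vertical_fov" (degrees; the focal length in pixels is half the picture's height over the tangent of half this angle, whatever the lens; pixels are square), "cx", "cy" (the principal point, pixels), "position" and "rotation" of the camera in the world; the wrist camera has in their place "T_tool_cam" (4x4, takes a point from camera to tool coordinates, whose origin is the TCP and whose axes are the tool frame's). Camera axes: x right, y up, looking along -z (the intrinsics and any distortion apply to the point x, -y, -z); pixel columns grow to the right and rows downward; lengths in m; the calibration is good to about 2 mm. The wrist camera is an equidistant fisheye: a pixel r from the principal point sees the ray r / f radians off the axis. A picture is of the moment at which its call begins: read the wrist's pose just before it. There is no depth.
- env.hand_in(): hands the job in, once; it reports no verdict.
Trained networks look in a picture, given as the dict that the camera call returned (one of the last four; its "shot" number tells which), for a name from the list of things; names that differ only in an ending like _2 or _b are one class to them, and where a whole thing is asked for, a point or a joint stands for the part that bears it (a point fixed in the world has none). Each returns a list of dicts, best first, with "confidence" (0 to 1); they miss things now and then, are a little off and sometimes report something else, mostly with a low value. They report only what shows in the picture. A call takes as long as a camera call.
- env.spot_in(picture, query): "bbox" ([left, top, right, bottom] in pixels, round what is visible of it).
- env.outline_of(picture, query): "region" (384x512 bool, what is visible of it) and "bbox" ([left, top, right, bottom] in pixels, round what is visible of it).
- env.tip_of(picture, query): "centre" ([column, row] in pixels: a listed point, or the origin of a listed thing).
The state is a dict: "time": time; "qpos": joint angles; "dq": joint speeds; "joint_torque": joint torques, N m; "tool_pos": TCP position; "orientation": TCP orientation; "wrist_force": force on the tool from outside, world axes, zero at the start; "ft_torque": the same for the moment, N m; "gripper_width": finger opening in m.
Only numpy, scipy, OpenCV 4.12 (cv2) and the standard library are available. Lean on these libraries where they do the work, as an engineer would, in place of code of your own. Each camera call takes 0.05 s, during which the arm holds its last target.

## Working session

There is one attempt and no reset: what is moved stays moved. The work goes in short steps, Python scripts to look and compute and a tool call to move; the robot and the scene stay as the last step left them, time stands still between calls to the robot, and variables do not carry over. Pictures are saved under pics/ and viewed, and the job is handed in when it is done.

Besides the shell and the picture viewer there is one more tool, called after "Emit:" as name(argument=value, ...), one argument or row to a line, values as JSON. drive_tool: Moves the arm, as the interface text tells. Its arguments: {"type":"object","properties":{"deltas":{"type":"array"}},"required":["deltas"]}

```bash
mkdir -p pics; ls; cat > h.py <<'E'
import numpy as np, cv2
from station import env
E
python3 - <<'E'
from h import *
s=env.observe()
for k,v in s.items(): print(k,np.round(v,4))
for n in ["scene","side","wrist"]:
    p=env.read_camera(n); cv2.imwrite(f"pics/{n}0.png",p["pixels"])
    print(n,{k:np.round(v,4).tolist() if not isinstance(v,str) else v for k,v in p.items() if k!="pixels"})
E
```

```text
pics
time 0.0
qpos [-1.3952  0.4119 -0.0127  1.597   0.0056  1.1343 -0.0822]
dq [-0.0001  0.0008 -0.0002 -0.0016  0.0002  0.0002  0.0013]
joint_torque [-5.00000e-04 -5.87939e+01  6.42000e-01 -2.91076e+01 -5.36000e-02
  1.82000e-02  2.00000e-04]
tool_pos [0.1508 0.606  0.2218]
orientation [ 0.7018  0.0854  0.7019 -0.0866]
wrist_force [ 0.2092  0.2851 -0.5493]
ft_torque [-0.0006 -0.0236  0.0036]
gripper_width 0.0879
scene {'vertical_fov': 45.8213, 'cx': 259.8764, 'cy': 188.3575, 'position': [1.0005, 0.7273, 0.8278], 'rotation': [0.2446, 0.1059, 0.3969, 0.8783], 'shot': 1}
side {'vertical_fov': 44.2637, 'cx': 253.1671, 'cy': 191.9136, 'position': [0.49, -0.9914, 0.7851], 'rotation': [0.8896, 0.4558, -0.0206, -0.022], 'shot': 2}
wrist {'vertical_fov': 65.7065, 'cx': 256.5093, 'cy': 196.119, 'T_tool_cam': [[0.0005, 0.2652, -0.9642, -0.1625], [1.0, 0.0006, 0.0007, 0.0009], [0.0007, -0.9642, -0.2652, -0.073], [0.0, 0.0, 0.0, 1.0]], 'shot': 3}
```

View pics/scene0.png

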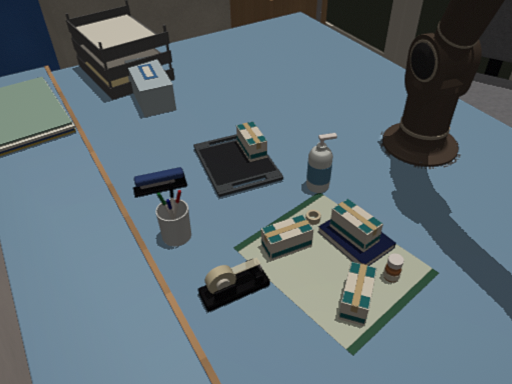

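View pics/side0.png

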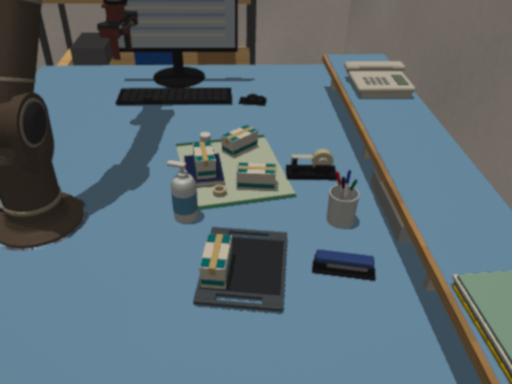

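View pics/wrist0.png

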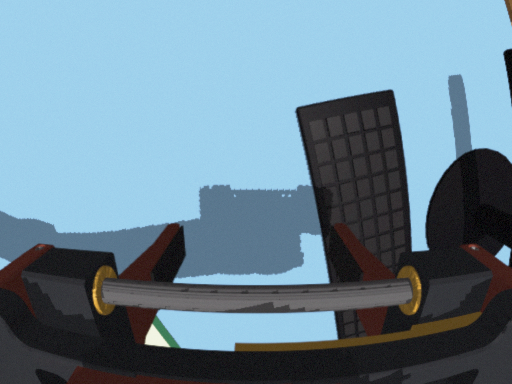

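```bash
cat > h.py <<'E'
import numpy as np, cv2, pickle
from station import env
from scipy.spatial.transform import Rotation as R
def quat(q): return R.from_quat([q[1],q[2],q[3],q[0]]).as_matrix()
def camTR(p, obs=None):
    if "T_tool_cam" in p:
        T=np.array(p["T_tool_cam"]); Rt=quat(obs["orientation"]); 
        return Rt@T[:3,:3], Rt@T[:3,3]+np.array(obs["tool_pos"])
    r=np.array(p["rotation"]); return (quat(r) if r.size==4 else r), np.array(p["position"])
def proj(p,X,obs=None):
    Rc,t=camTR(p,obs); X=np.atleast_2d(X); c=(X-t)@Rc
    f=192/np.tan(np.radians(p["vertical_fov"])/2); x,y,z=c[:,0],-c[:,1],-c[:,2]
    if "T_tool_cam" in p:
        rr=np.hypot(x,y); th=np.arctan2(rr,z); k=f*th/np.maximum(rr,1e-9); return np.c_[p["cx"]+k*x,p["cy"]+k*y]
    return np.c_[p["cx"]+f*x/z,p["cy"]+f*y/z]
def ray(p,uv,obs=None):
    Rc,t=camTR(p,obs); f=192/np.tan(np.radians(p["vertical_fov"])/2)
    a=(uv[0]-p["cx"])/f; b=(uv[1]-p["cy"])/f
    if "T_tool_cam" in p:
        r=np.hypot(a,b); s=np.sin(r)/max(r,1e-9); d=np.array([a*s,-b*s,-np.cos(r)])
    else: d=np.array([a,-b,-1.])
    return t, Rc@d
def atz(p,uv,z,obs=None):
    t,d=ray(p,uv,obs); return t+d*(z-t[2])/d[2]
def box(x,y,yaw,L,W,z0,z1):
    c,s=np.cos(yaw),np.sin(yaw); 
    return np.array([[x+c*a*L/2-s*b*W/2,y+s*a*L/2+c*b*W/2,z] for z in(z0,z1) for a,b in((1,1),(-1,1),(-1,-1),(1,-1))])
E
cat > a.py <<'E'
from h import *
D={}
names=["slab","carton1","carton2","logbook","tablets","taperoll","sanitiser","penmug","stapler","dispenser"]
for n in["scene","side"]:
    p=env.read_camera(n); D[n]=dict(p=p)
    for q in names:
        r=env.outline_of(p,q); D[n][q]=r
        for o in r: print(n,q,round(o["confidence"],2),np.round(o["bbox"]))
pickle.dump(D,open("D.pkl","wb")); print(env.observe()["time"])
E
python3 a.py
```

```text
scene slab 0.29 [330. 199. 383. 254.]
scene carton1 0.73 [262. 216. 314. 257.]
scene carton1 0.67 [328. 198. 382. 250.]
scene carton1 0.66 [235. 120. 267. 160.]
scene carton1 0.57 [340. 262. 377. 328.]
scene carton2 0.73 [262. 216. 314. 257.]
scene carton2 0.67 [328. 198. 382. 250.]
scene carton2 0.66 [235. 120. 267. 160.]
scene carton2 0.57 [340. 262. 377. 328.]
scene logbook 0.94 [319. 218. 392. 264.]
scene logbook 0.18 [340. 262. 377. 326.]
scene tablets 0.68 [383. 256. 401. 284.]
scene taperoll 0.57 [307. 210. 324. 226.]
scene sanitiser 0.68 [306. 136. 337. 192.]
scene sanitiser 0.61 [262. 216. 313. 258.]
scene sanitiser 0.22 [337. 260. 379. 329.]
scene penmug 0.77 [158. 179. 188. 246.]
scene stapler 0.93 [134. 165. 189. 199.]
scene stapler 0.68 [191. 134. 283. 196.]
scene dispenser 0.82 [198. 261. 270. 313.]
scene dispenser 0.64 [192. 137. 282. 197.]
side slab 0.61 [194. 226. 288. 308.]
side carton1 0.92 [191. 144. 218. 181.]
side carton1 0.57 [221. 128. 257. 156.]
side carton1 0.43 [201. 133. 209. 139.]
side carton1 0.42 [194. 227. 291. 311.]
side carton2 0.92 [191. 144. 218. 181.]
side carton2 0.57 [221. 128. 257. 156.]
side carton2 0.43 [201. 133. 209. 139.]
side carton2 0.42 [194. 227. 291. 311.]
side logbook 0.81 [186. 155. 225. 189.]
side logbook 0.16 [200. 234. 232. 288.]
side tablets 0.6 [202. 131. 211. 140.]
side taperoll 0.67 [193. 229. 290. 310.]
side taperoll 0.44 [211. 184. 227. 196.]
side sanitiser 0.8 [168. 158. 200. 221.]
side sanitiser 0.72 [287. 150. 337. 179.]
side penmug 0.75 [327. 171. 360. 227.]
side stapler 0.88 [310. 249. 379. 280.]
side dispenser 0.74 [288. 148. 338. 178.]
1.25
```

```bash
python3 - <<'E'
from h import *
D=pickle.load(open("D.pkl","rb"))
def crop(n,x0,y0,x1,y1,k,o):
    im=D[n]["p"]["pixels"][y0:y1,x0:x1]; im=cv2.resize(im,None,fx=k,fy=k,interpolation=cv2.INTER_CUBIC)
    for x in range((x0//10+1)*10,x1,10):
        cv2.line(im,(int((x-x0+.5)*k),0),(int((x-x0+.5)*k),6),(0,0,255),1); cv2.putText(im,str(x),(int((x-x0)*k)-8,16),0,.35,(0,0,255))
    for y in range((y0//10+1)*10,y1,10):
        cv2.line(im,(0,int((y-y0+.5)*k)),(6,int((y-y0+.5)*k)),(0,0,255),1); cv2.putText(im,str(y),(7,int((y-y0)*k)+4),0,.35,(0,0,255))
    cv2.imwrite(f"pics/{o}.png",im)
crop("scene",230,190,440,340,3.8,"c1"); crop("scene",185,110,345,220,5,"c2")
crop("side",160,125,300,215,5.5,"c3"); crop("side",185,220,300,315,6,"c4")
E
```

```text
(no output)
```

View pics/c1.png

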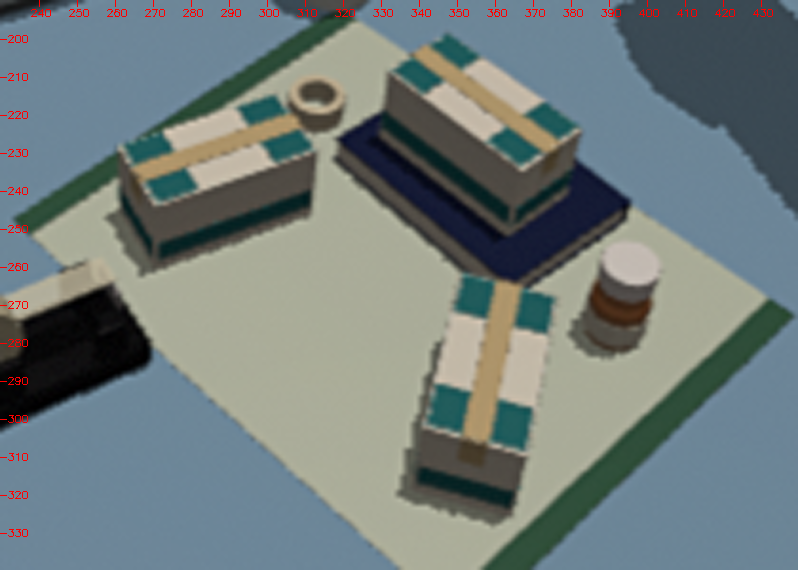

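View pics/c2.png

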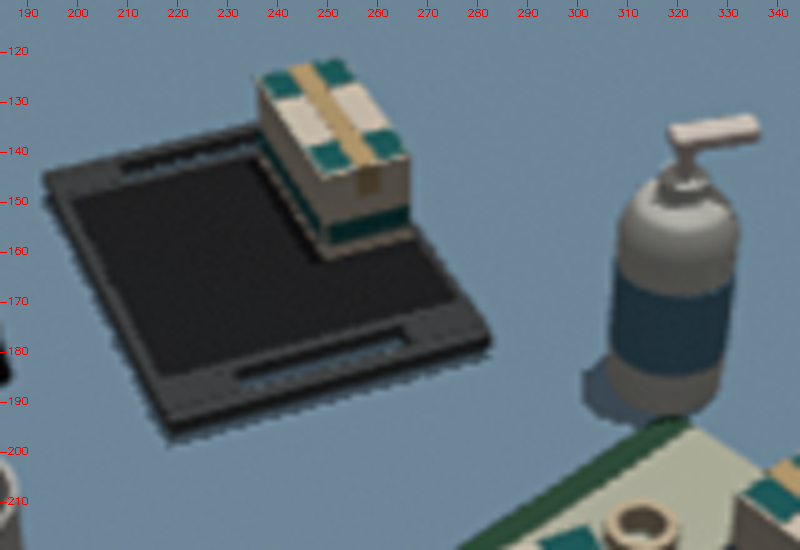

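View pics/c3.png

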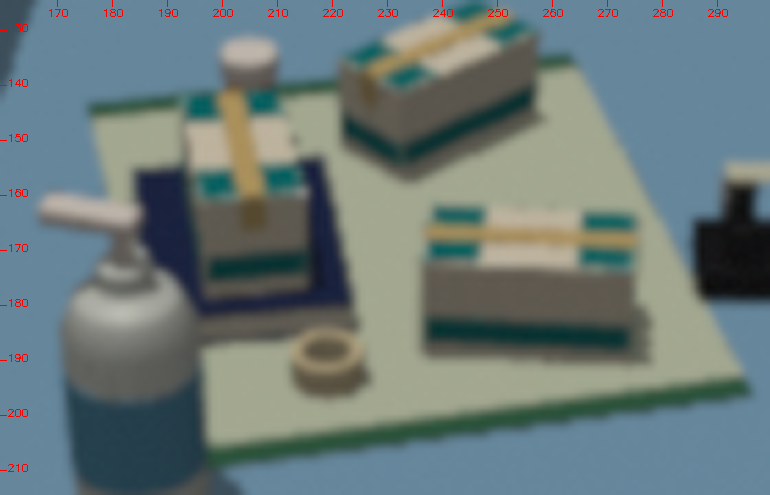

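View pics/c4.png

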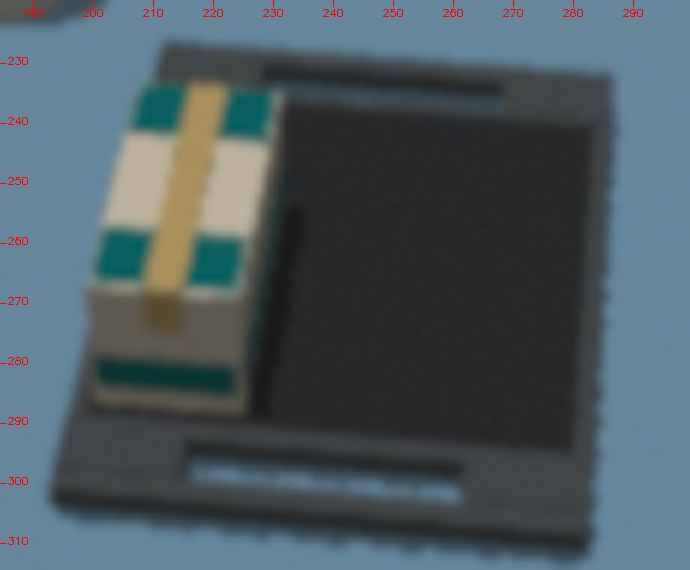

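```bash
cat > fit.py <<'E'
from h import *
from scipy.optimize import least_squares
D=pickle.load(open("D.pkl","rb"))
C={"scene":{"A":(3.8,230,190,[(120,147),(280,95),(316,152),(155,202)]),"B":(3.8,230,190,[(388,68),(447,34),(580,130),(523,173)]),"C":(3.8,230,190,[(463,272),(555,293),(526,452),(420,426)]),
 "1":(5,185,110,[(257,77),(341,57),(410,155),(323,175)]),"S":(5,185,110,[(43,180),None,(490,342),(165,428)])},
"side":{"A":(5.5,160,125,[(635,272),(424,262),(432,205),(637,212)]),"B":(5.5,160,125,[(308,190),(196,200),(183,95),(280,88)]),"C":(5.5,160,125,[(402,90),(342,62),None,(540,32)]),
 "1":(6,185,220,[(245,293),(88,285),(138,86),(285,92)]),"S":(6,185,220,[(587,545),(52,492),(165,42),(612,75)])}}
H={"A":.06,"B":.08,"C":.06,"1":.078,"S":.018}; dim={"S":(.246,.19)}
P={}
for o in H:
    pts={}
    for n in C:
        k,x0,y0,l=C[n][o]; pts[n]=[None if c is None else np.array([(c[0]+.5)/k+x0-.5,(c[1]+.5)/k+y0-.5]) for c in l]
        print(o,n,[None if c is None else np.round(atz(D[n]["p"],c,H[o])[:2]*1000).tolist() for c in pts[n]])
    W=np.array([atz(D["scene"]["p"],c,H[o])[:2] for c in pts["scene"] if c is not None]); 
    L,Wd=dim.get(o,(.11,.055)); best=None
    for n in ("scene","side",None):
      bb=None
      for y0 in np.arange(0,np.pi,np.pi/4):
        def f(v):
            b=box(*v,L,Wd,0,H[o])[4:]; r=[]
            for m in C:
                if n and m!=n: continue
                for c in pts[m]:
                    if c is None: continue
                    q=proj(D[m]["p"],b); 
                    r+=list((q[np.argmin(((q-c)**2).sum(1))]-c))
            return np.array(r)
        s=least_squares(f,[*W.mean(0),y0],x_scale=[.01,.01,.1],diff_step=1e-4)
        if bb is None or s.cost<bb.cost: bb=s
      print(o,n,np.round(bb.x[:2]*1000,1),round(np.degrees(bb.x[2])%180,2),"rms px",round(np.sqrt((bb.fun**2).mean()),2))
    P[o]=bb.x
pickle.dump(P,open("P.pkl","wb"))
E
python3 fit.py
```

```text
A scene [[629.0, 101.0], [520.0, 115.0], [530.0, 167.0], [635.0, 150.0]]
A side [[626.0, 98.0], [520.0, 110.0], [526.0, 165.0], [633.0, 154.0]]
A scene [578.2 133. ] 171.8 rms px 0.66
A side [576.1 132. ] 173.7 rms px 0.35
A None [577.2 132.5] 172.38 rms px 0.62
B scene [[461.0, 146.0], [410.0, 141.0], [396.0, 249.0], [449.0, 258.0]]
B side [[462.0, 149.0], [405.0, 141.0], [393.0, 249.0], [446.0, 255.0]]
B scene [429.1 198.5] 97.51 rms px 0.46
B side [426.2 199. ] 97.23 rms px 0.31
B None [427.7 198.1] 97.33 rms px 0.53
C scene [[513.0, 286.0], [479.0, 324.0], [562.0, 395.0], [598.0, 354.0]]
C side [[513.0, 287.0], [479.0, 320.0], None, [595.0, 353.0]]
C scene [538.  339.6] 39.98 rms px 0.52
C side [536.7 339. ] 41.26 rms px 0.51
C None [537.8 339.5] 40.07 rms px 0.54
1 scene [[485.0, -283.0], [432.0, -275.0], [449.0, -168.0], [501.0, -177.0]]
1 side [[485.0, -282.0], [430.0, -276.0], [445.0, -170.0], [501.0, -176.0]]
1 scene [ 466.8 -226. ] 81.01 rms px 0.3
1 side [ 465.3 -225.5] 81.95 rms px 0.43
1 None [ 465.8 -225.9] 81.59 rms px 0.44
S scene [[607.0, -334.0], None, [460.0, -66.0], [645.0, -96.0]]
S side [[601.0, -348.0], [416.0, -316.0], [452.0, -73.0], [638.0, -101.0]]
S scene [ 532.9 -201.4] 80.72 rms px 0.49
S side [ 526.8 -209.5] 81.23 rms px 0.56
S None [ 528.3 -207.6] 81.0 rms px 1.12
```

```bash
python3 - <<'E'
from h import *
D=pickle.load(open("D.pkl","rb"))
for q,i,j in [("tablets",0,0),("taperoll",0,1),("sanitiser",0,0),("penmug",0,0),("dispenser",0,0),("stapler",0,0),("logbook",0,0)]:
    for n,k in(("scene",i),("side",j)):
        b=D[n][q][k]["bbox"]; z=0.0
        print(q,n,"bottom-mid@z0",np.round(atz(D[n]["p"],[(b[0]+b[2])/2,b[3]],0)[:2]*1000),"ctr@h/2", np.round(atz(D[n]["p"],[(b[0]+b[2])/2,(b[1]+b[3])/2],{"tablets":.031,"taperoll":.01,"sanitiser":.08,"penmug":.07,"dispenser":.04,"stapler":.025,"logbook":.015}[q])[:2]*1000))
s=env.observe(); print(np.round(quat(s["orientation"]),3), s["time"])
E
```

```text
tablets scene bottom-mid@z0 [439. 347.] ctr@h/2 [435. 334.]
tablets side bottom-mid@z0 [426. 403.] ctr@h/2 [428. 376.]
taperoll scene bottom-mid@z0 [479. 115.] ctr@h/2 [469. 100.]
taperoll side bottom-mid@z0 [469.  83.] ctr@h/2 [469.  98.]
sanitiser scene bottom-mid@z0 [389.  20.] ctr@h/2 [382.  -0.]
sanitiser side bottom-mid@z0 [377. -25.] ctr@h/2 [381.   3.]
penmug scene bottom-mid@z0 [811.  -9.] ctr@h/2 [786. -44.]
penmug side bottom-mid@z0 [791. -67.] ctr@h/2 [788. -39.]
dispenser scene bottom-mid@z0 [774. 231.] ctr@h/2 [755. 200.]
dispenser side bottom-mid@z0 [750. 164.] ctr@h/2 [749. 184.]
stapler scene bottom-mid@z0 [ 773. -181.] ctr@h/2 [ 754. -217.]
stapler side bottom-mid@z0 [ 754. -253.] ctr@h/2 [ 756. -228.]
logbook scene bottom-mid@z0 [474. 263.] ctr@h/2 [438. 218.]
logbook side bottom-mid@z0 [431. 116.] ctr@h/2 [430. 182.]
[[-0.     0.241  0.97 ]
 [ 0.     0.97  -0.241]
 [-1.     0.    -0.   ]] 1.25
```

Emit:
drive_tool(
  deltas=[
    {"slide": [-0.006,-0.016,0.0297],"dr": [0,0,0],"grip": 1},
    {"slide": [-0.006,-0.016,0.0297],"dr": [0,0,0],"grip": 1},
    {"slide": [-0.006,-0.016,0.0297],"dr": [0,0,0],"grip": 1},
    {"slide": [-0.006,-0.016,0.0297],"dr": [0,0,0],"grip": 1},
    {"slide": [-0.006,-0.016,0.0297],"dr": [0,0,0],"grip": 1},
    {"slide": [-0.006,-0.016,0.0297],"dr": [0,0,0],"grip": 1},
    {"slide": [-0.006,-0.016,0.0297],"dr": [0,0,0],"grip": 1},
    {"slide": [-0.006,-0.016,0.0297],"dr": [0,0,0],"grip": 1},
    {"slide": [-0.006,-0.016,0.0297],"dr": [0,0,0],"grip": 1},
    {"slide": [-0.006,-0.016,0.0297],"dr": [0,0,0],"grip": 1},
    {"slide": [-0.006,-0.016,0.0297],"dr": [0,0,0],"grip": 1},
    {"slide": [-0.006,-0.016,0.0297],"dr": [0,0,0],"grip": 1},
    {"slide": [-0.006,-0.016,0.0297],"dr": [0,0,0],"grip": 1},
    {"slide": [-0.006,-0.016,0.0297],"dr": [0,0,0],"grip": 1},
    {"slide": [-0.006,-0.016,0.0297],"dr": [0,0,0],"grip": 1},
    {"slide": [-0.006,-0.016,0.0297],"dr": [0,0,0],"grip": 1},
    {"slide": [-0.006,-0.016,0.0297],"dr": [0,0,0],"grip": 1},
    {"slide": [-0.006,-0.016,0.0297],"dr": [0,0,0],"grip": 1},
    {"slide": [0,0,0],"dr": [0,0,0],"grip": 1},
  ],
)

```text
time: 2.83
tool_pos: [0.6047, 0.191, 0.3316]
orientation: [0.703, 0.088, 0.7, -0.09]
wrist_force: [-1.1, -0.5, -0.2]
gripper_width: 0.0876
```

```bash
cat > w.py <<'E'
from h import *
import sys
def shot(name,dets=()):
    s=env.observe(); p=env.read_camera("wrist"); cv2.imwrite(f"pics/{name}.png",p["pixels"])
    pickle.dump((s,p),open(f"{name}.pkl","wb")); return s,p
def overlay(name,out,boxes,k=1.5):
    s,p=pickle.load(open(f"{name}.pkl","rb")); im=cv2.resize(p["pixels"],None,fx=k,fy=k,interpolation=cv2.INTER_CUBIC)
    for b in boxes:
        for loop in (b[:4],b[4:]):
            l=np.array([loop[i]+(loop[(i+1)%4]-loop[i])*t for i in range(4) for t in np.linspace(0,1,20)])
            q=((proj(p,l,s)+.5)*k-.5).astype(np.int32); cv2.polylines(im,[q],True,(0,0,255),1)
    cv2.imwrite(f"pics/{out}.png",im)
E
python3 - <<'E'
from w import *
s,p=shot("w1"); print(np.round(s["tool_pos"],4),np.round(quat(s["orientation"]),3),np.round(s["qpos"],2),s["time"])
P=pickle.load(open("P.pkl","rb"))
overlay("w1","w1o",[box(*P["A"],.11,.055,0,.06),box(*P["B"],.11,.055,.02,.08),box(*P["C"],.11,.055,0,.06)])
E
```

```text
[0.6047 0.191  0.3316] [[ 0.004  0.25   0.968]
 [-0.003  0.968 -0.25 ]
 [-1.    -0.002  0.004]] [-0.58  0.36  0.28  1.43 -0.1   1.36  1.02] 2.8333
```

View pics/w1o.png

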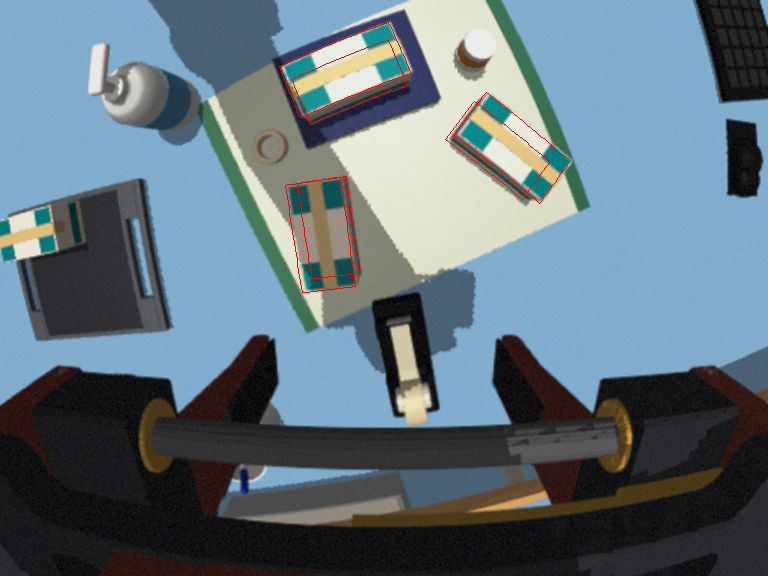

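Emit:
drive_tool(
  deltas=[
    {"slide": [0,-0.0315,0.0099],"dr": [0,0,0],"grip": 1},
    {"slide": [0,-0.0315,0.0099],"dr": [0,0,0],"grip": 1},
    {"slide": [0,-0.0315,0.0099],"dr": [0,0,0],"grip": 1},
    {"slide": [0,-0.0315,0.0099],"dr": [0,0,0],"grip": 1},
    {"slide": [0,-0.0315,0.0099],"dr": [0,0,0],"grip": 1},
    {"slide": [0,-0.0315,0.0099],"dr": [0,0,0],"grip": 1},
    {"slide": [0,-0.0315,0.0099],"dr": [0,0,0],"grip": 1},
    {"slide": [0,-0.0315,0.0099],"dr": [0,0,0],"grip": 1},
    {"slide": [0,-0.0315,0.0099],"dr": [0,0,0],"grip": 1},
    {"slide": [0,-0.0315,0.0099],"dr": [0,0,0],"grip": 1},
    {"slide": [0,-0.0315,0.0099],"dr": [0,0,0],"grip": 1},
    {"slide": [0,-0.0315,0.0099],"dr": [0,0,0],"grip": 1},
    {"slide": [0,0,0],"dr": [0,0,0],"grip": 1},
  ],
)

```text
time: 3.97
tool_pos: [0.6226, -0.2044, 0.3304]
orientation: [0.701, 0.087, 0.702, -0.09]
wrist_force: [-1.4, -0.4, 1.0]
gripper_width: 0.0877
```

```bash

python3 - <<'E'
from w import *
s,p=shot("w2"); print(np.round(s["tool_pos"],4),np.round(quat(s["orientation"]),3),np.round(s["qpos"],2),s["time"])
P=pickle.load(open("P.pkl","rb"))
overlay("w2","w2o",[box(*P["1"],.11,.055,0.018,.078),box(*P["S"],.246,.19,.0,.018),box(*P["S"],.176,.176,.018,.018)])
E
```

```text
[ 0.6226 -0.2044  0.3304] [[-0.001  0.249  0.969]
 [-0.004  0.969 -0.249]
 [-1.    -0.004  0.   ]] [-0.04  0.42  0.42  1.38 -0.17  1.38  1.7 ] 3.9667
```

View pics/w2o.png

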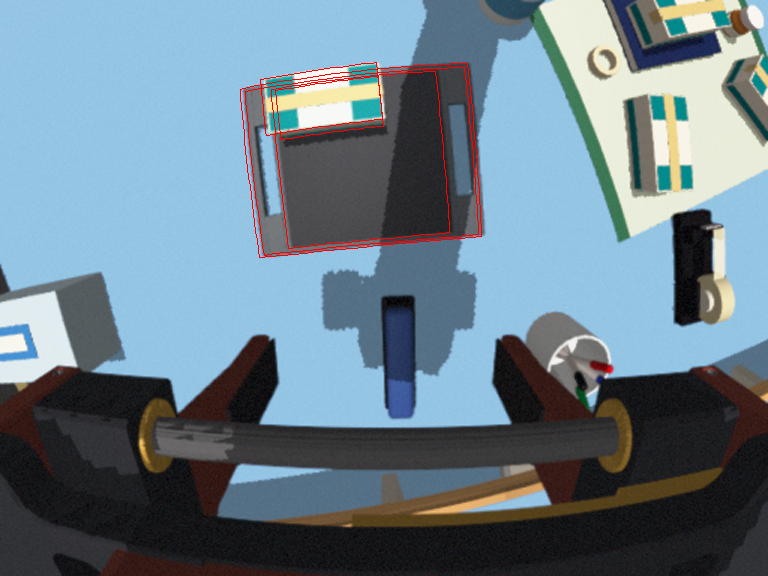

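```bash

python3 - <<'E'
from w import *
s,p=pickle.load(open("w2.pkl","rb")); x0,y0,k=155,38,4.5
im=cv2.resize(p["pixels"][y0:178,x0:330],None,fx=k,fy=k,interpolation=cv2.INTER_CUBIC)
cv2.imwrite("pics/w2z.png",im)
E
```

```text
(no output)
```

View pics/w2z.png

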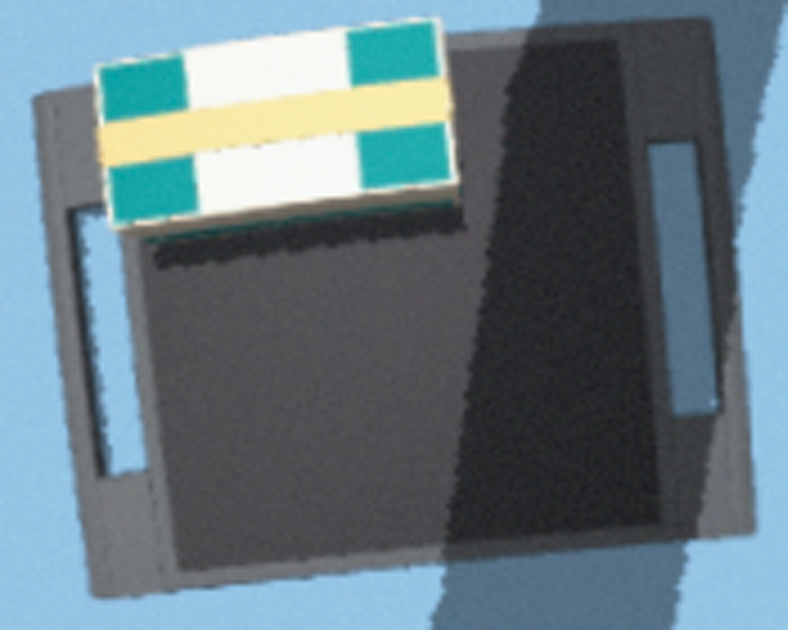

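```bash
cat > fw.py <<'E'
from w import *
from scipy.optimize import least_squares
def fitw(name,x0,y0,k,items,init):
    s,p=pickle.load(open(f"{name}.pkl","rb"))
    def f(v):
        r=[]
        for L,W,z,pts in items:
            q=proj(p,box(*v,L,W,0,z)[4:],s)
            for c in pts:
                c=np.array([(c[0]+.5)/k+x0-.5,(c[1]+.5)/k+y0-.5]); r+=list(q[np.argmin(((q-c)**2).sum(1))]-c)
        return np.array(r)
    o=least_squares(f,init,x_scale=[.01,.01,.1],diff_step=1e-4)
    print(np.round(o.x[:2]*1000,1),round(np.degrees(o.x[2])%180,2),"rms",round(np.sqrt((o.fun**2).mean()),2)); return o.x
E
python3 - <<'E'
from fw import *
P=pickle.load(open("P.pkl","rb"))
S=fitw("w2",155,38,4.5,[(.246,.19,.018,[(33,97),(95,598),(755,533),(712,18)])],P["S"])
S=fitw("w2",155,38,4.5,[(.176,.176,.018,[(177,570),(659,524),(617,40)])],P["S"])
S=fitw("w2",155,38,4.5,[(.176,.176,.018,[(177,570),(659,524),(617,40)]),(.246,.19,.018,[(33,97),(95,598),(755,533),(712,18)])],P["S"])
c=fitw("w2",155,38,4.5,[(.11,.055,.078,[(96,66),(440,18),(457,185),(110,228)])],P["1"])
def places(S):
    c,s=np.cos(S[2]),np.sin(S[2]); return {i:(S[0]+c*x-s*y,S[1]+s*x+c*y) for i,(x,y) in {1:(-.0295,.057),2:(-.057,-.0295),3:(.0295,-.057),4:(.057,.0295)}.items()}
print({k:np.round(v,4) for k,v in places(S).items()})
print({k:np.round(v,4) for k,v in places(P["S"]).items()}); P["S2"]=S; P["12"]=c; pickle.dump(P,open("P.pkl","wb"))
E
```

```text
[ 527.7 -204.2] 81.24 rms 0.59
[ 527.3 -204.9] 80.94 rms 0.14
[ 527.5 -204.6] 81.13 rms 0.51
[ 465.4 -223.4] 80.97 rms 0.48
{1: array([ 0.4667, -0.225 ]), 2: array([ 0.5479, -0.2655]), 3: array([ 0.5884, -0.1842]), 4: array([ 0.5072, -0.1437])}
{1: array([ 0.4674, -0.2278]), 2: array([ 0.5485, -0.2685]), 3: array([ 0.5892, -0.1874]), 4: array([ 0.5081, -0.1467])}
```

Emit:
drive_tool(
  deltas=[
    {"slide": [0.014,0.0315,-0.01285],"dr": [0,0,0],"grip": 1},
    {"slide": [0.014,0.0315,-0.01285],"dr": [0,0,0],"grip": 1},
    {"slide": [0.014,0.0315,-0.01285],"dr": [0,0,0],"grip": 1},
    {"slide": [0.014,0.0315,-0.01285],"dr": [0,0,0],"grip": 1},
    {"slide": [0.014,0.0315,-0.01285],"dr": [0,0,0],"grip": 1},
    {"slide": [0.014,0.0315,-0.01285],"dr": [0,0,0],"grip": 1},
    {"slide": [0.014,0.0315,-0.01285],"dr": [0,0,0],"grip": 1},
    {"slide": [0.014,0.0315,-0.01285],"dr": [0,0,0],"grip": 1},
    {"slide": [0.014,0.0315,-0.01285],"dr": [0,0,0],"grip": 1},
    {"slide": [0.014,0.0315,-0.01285],"dr": [0,0,0],"grip": 1},
    {"slide": [0.01,0,0],"dr": [-3.4,0,0],"grip": 1},
    {"slide": [0.01,0,0],"dr": [-3.4,0,0],"grip": 1},
    {"slide": [0,0,0],"dr": [0,0,0],"grip": 1},
  ],
)

```text
time: 5.1
tool_pos: [0.5731, 0.1421, 0.1686]
orientation: [0.705, 0.042, 0.707, -0.042]
wrist_force: [0.3, 0.1, -0.6]
gripper_width: 0.0876
```

```bash
cat > go.py <<'E'
from h import *
import sys
# usage: go.py x y z jawyaw(deg): prints total slide in tool axes & turn
s=env.observe(); Rt=quat(s["orientation"]); t=np.array(s["tool_pos"])
x,y,z,psi=map(float,sys.argv[1:5])
print("t",round(s["time"],2),"pos",np.round(t*1000,1),"jaw",round(np.degrees(np.arctan2(Rt[1,1],Rt[0,1])),2),"w",round(s["gripper_width"],4),"F",np.round(s["wrist_force"],1),"q7",np.round(s["qpos"][6],2))
p=np.radians(psi); Rd=np.c_[[0,0,-1],[np.cos(p),np.sin(p),0],[np.sin(p),-np.cos(p),0]]
print("slide mm (current axes)",np.round(Rt.T@(np.array([x,y,z])-t)*1000,1),"slide (target axes)",np.round(Rd.T@(np.array([x,y,z])-t)*1000,1),"turn",np.round(np.degrees(R.from_matrix(Rt.T@Rd).as_rotvec()),2))
E
python3 go.py .577 .1325 .016 82.2; python3 -c "
from w import *
shot('w3');P=pickle.load(open('P.pkl','rb'));overlay('w3','w3o',[box(*P['A'],.11,.055,0,.06)])"
```

```text
t 5.1 pos [573.1 142.1 168.6] jaw 83.24 w 0.0876 F [ 0.3  0.1 -0.6] q7 1.24
slide mm (current axes) [152.6  -9.    5.6] slide (target axes) [152.6  -9.    5.2] turn [ 1.04 -0.21  0.03]
```

View pics/w3o.png

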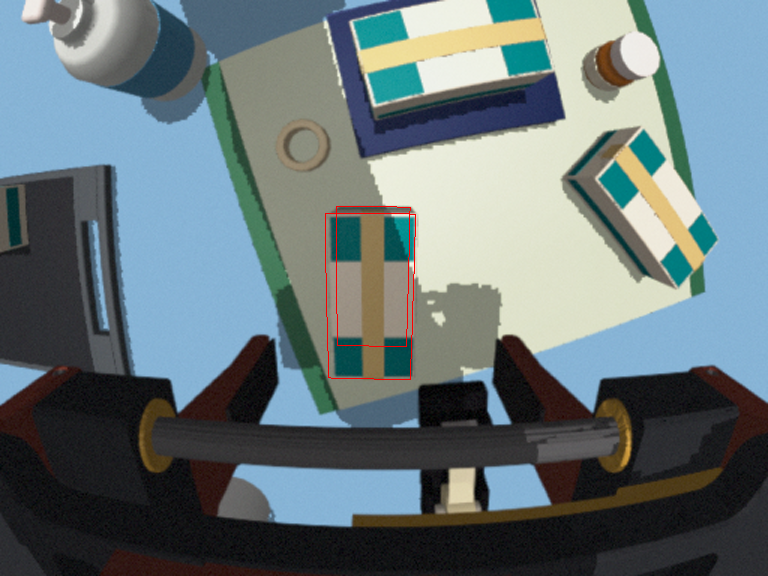

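Emit:
drive_tool(
  deltas=[
    {"slide": [0.01,-0.005,0.003],"dr": [1.0,-0.2,0],"grip": 1},
    {"slide": [0.02,-0.004,0.0024],"dr": [0,0,0],"grip": 1},
    {"slide": [0.025,0,0],"dr": [0,0,0],"grip": 1},
    {"slide": [0.025,0,0],"dr": [0,0,0],"grip": 1},
    {"slide": [0.025,0,0],"dr": [0,0,0],"grip": 1},
    {"slide": [0,0,0],"dr": [0,0,0],"grip": 1},
  ],
)

```text
time: 5.65
tool_pos: [0.5774, 0.1284, 0.0616]
orientation: [0.704, 0.051, 0.706, -0.052]
wrist_force: [-0.2, 0.4, -0.6]
gripper_width: 0.0877
```

```bash
python3 go.py .577 .1325 .016 82.2
```

```text
t 5.65 pos [577.4 128.4  61.6] jaw 81.66 w 0.0877 F [-0.2  0.4 -0.6] q7 1.27
slide mm (current axes) [45.6  4.1 -0.9] slide (target axes) [45.6  4.  -0.9] turn [-0.54 -0.11  0.16]
```

Emit:
drive_tool(
  deltas=[
    {"slide": [0.015,0.002,0],"dr": [-0.3,0,0],"grip": 1},
    {"slide": [0.02,0.001,0],"dr": [0,0,0],"grip": 1},
    {"slide": [0.01,0,0],"dr": [0,0,0],"grip": 1},
    {"slide": [0,0,0],"dr": [0,0,0],"grip": 1},
    {"slide": [0,0,0],"dr": [0,0,0],"grip": 1},
  ],
)

```text
time: 6.07
tool_pos: [0.5809, 0.1322, 0.0213]
orientation: [0.707, 0.049, 0.704, -0.049]
wrist_force: [-0.2, -0.6, 0.5]
gripper_width: 0.088
```

```bash
python3 go.py .577 .1325 .016 82.2
```

```text
t 6.07 pos [580.9 132.2  21.3] jaw 82.06 w 0.088 F [-0.2 -0.6  0.5] q7 1.29
slide mm (current axes) [ 5.3 -0.2 -3.9] slide (target axes) [ 5.3 -0.2 -3.9] turn [-0.14  0.21  0.  ]
```

Emit:
drive_tool(
  deltas=[
    {"slide": [0.005,0,-0.003],"dr": [0,0,0],"grip": 1},
    {"slide": [0,0,0],"dr": [0,0,0],"grip": 0.7},
    {"slide": [0,0,0],"dr": [0,0,0],"grip": 0.4},
    {"slide": [0,0,0],"dr": [0,0,0],"grip": 0},
    {"slide": [0,0,0],"dr": [0,0,0],"grip": 0},
    {"slide": [0,0,0],"dr": [0,0,0],"grip": 0},
    {"slide": [0,0,0],"dr": [0,0,0],"grip": 0},
  ],
)

```text
time: 6.65
tool_pos: [0.5778, 0.133, 0.0159]
orientation: [0.707, 0.049, 0.704, -0.049]
wrist_force: [-0.2, -0.7, 1.1]
gripper_width: 0.055
```

```bash
python3 go.py .577 .1325 .016 82.2
```

```text
t 6.65 pos [577.8 133.   15.9] jaw 82.13 w 0.055 F [-0.2 -0.7  1.1] q7 1.29
slide mm (current axes) [-0.1 -0.6 -0.8] slide (target axes) [-0.1 -0.6 -0.8] turn [-0.07  0.22 -0.02]
```

Emit:
drive_tool(
  deltas=[
    {"slide": [-0.01,0,0],"dr": [0,0,0],"grip": 0},
    {"slide": [-0.03,0,0],"dr": [0,0,0],"grip": 0},
    {"slide": [-0.035,0,0],"dr": [0,0,0],"grip": 0},
    {"slide": [-0.035,0,0],"dr": [0,0,0],"grip": 0},
    {"slide": [-0.03,0,0],"dr": [0,0,0],"grip": 0},
    {"slide": [0,0,0],"dr": [0,0,0],"grip": 0},
  ],
)

```text
time: 7.15
tool_pos: [0.5804, 0.1334, 0.1626]
orientation: [0.71, 0.05, 0.701, -0.047]
wrist_force: [1.1, -0.7, -1.6]
gripper_width: 0.0552
```

```bash
python3 go.py .5478 -.2662 .16 81; python3 -c "
from w import *
s,p=shot('w4');t=s['tool_pos'];Rt=quat(s['orientation']);yaw=np.arctan2(Rt[1,1],Rt[0,1])+np.pi/2
overlay('w4','w4o',[box(t[0],t[1],yaw,.11,.055,t[2]-.016,t[2]+.044)])"
```

```text
t 7.15 pos [580.4 133.4 162.6] jaw 82.1 w 0.0552 F [ 1.1 -0.7 -1.6] q7 1.24
slide mm (current axes) [   1.1 -400.3   22.6] slide (target axes) [   2.6 -399.8   30.3] turn [ 1.1   0.69 -0.26]
```

View pics/w4o.png

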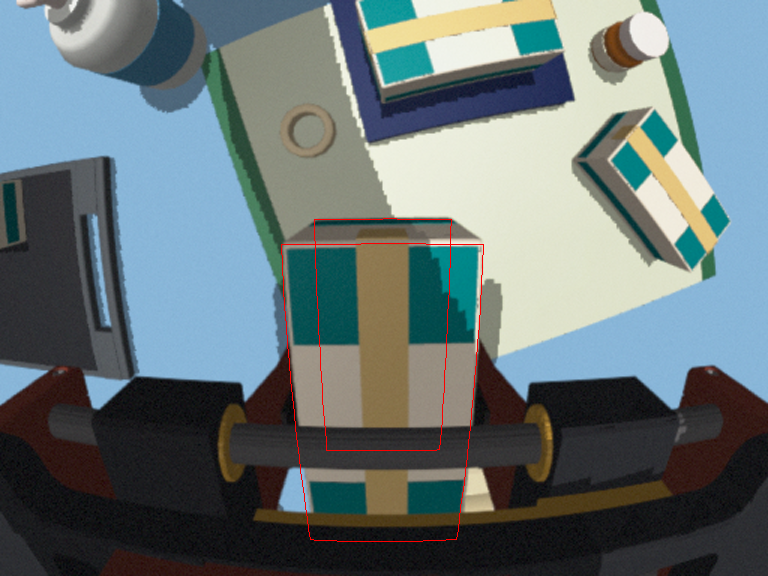

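Emit:
drive_tool(
  deltas=[
    {"slide": [0,-0.02,0.001],"dr": [1.0,0.5,0],"grip": 0},
    {"slide": [0,-0.0345,0.0026],"dr": [0,0,0],"grip": 0},
    {"slide": [0,-0.0345,0.0026],"dr": [0,0,0],"grip": 0},
    {"slide": [0,-0.0345,0.0026],"dr": [0,0,0],"grip": 0},
    {"slide": [0,-0.0345,0.0026],"dr": [0,0,0],"grip": 0},
    {"slide": [0,-0.0345,0.0026],"dr": [0,0,0],"grip": 0},
    {"slide": [0,-0.0345,0.0026],"dr": [0,0,0],"grip": 0},
    {"slide": [0,-0.0345,0.0026],"dr": [0,0,0],"grip": 0},
    {"slide": [0,-0.0345,0.0026],"dr": [0,0,0],"grip": 0},
    {"slide": [0,-0.0345,0.0026],"dr": [0,0,0],"grip": 0},
    {"slide": [0,-0.0345,0.0026],"dr": [0,0,0],"grip": 0},
    {"slide": [0,-0.0345,0.0026],"dr": [0,0,0],"grip": 0},
    {"slide": [0,0,0],"dr": [0,0,0],"grip": 0},
    {"slide": [0,0,0],"dr": [0,0,0],"grip": 0},
    {"slide": [0,0,0],"dr": [0,0,0],"grip": 0},
  ],
)

```text
time: 8.45
tool_pos: [0.5445, -0.2656, 0.1542]
orientation: [0.702, 0.055, 0.708, -0.054]
wrist_force: [0.5, -0.0, -1.5]
gripper_width: 0.055
```

```bash
python3 go.py .5478 -.2662 .034 81
```

```text
t 8.45 pos [ 544.5 -265.6  154.2] jaw 81.11 w 0.055 F [ 0.5 -0.  -1.5] q7 1.96
slide mm (current axes) [120.2  -0.2   4.3] slide (target axes) [120.2  -0.    3.4] turn [ 0.11 -0.43 -0.06]
```

Emit:
drive_tool(
  deltas=[
    {"slide": [0.015,0,0.002],"dr": [0,-0.3,0],"grip": 0},
    {"slide": [0.025,0,0.001],"dr": [0,0,0],"grip": 0},
    {"slide": [0.025,0,0],"dr": [0,0,0],"grip": 0},
    {"slide": [0.015,0,0],"dr": [0,0,0],"grip": 0},
    {"slide": [0,0,0],"dr": [0,0,0],"grip": 0},
    {"slide": [0,0,0],"dr": [0,0,0],"grip": 0},
  ],
)

```text
time: 8.95
tool_pos: [0.5479, -0.2649, 0.0747]
orientation: [0.704, 0.054, 0.706, -0.053]
wrist_force: [-0.2, -0.2, -0.6]
gripper_width: 0.0549
```

```bash
python3 go.py .5478 -.2662 .034 81
```

```text
t 8.95 pos [ 547.9 -264.9   74.7] jaw 81.25 w 0.0549 F [-0.2 -0.2 -0.6] q7 1.99
slide mm (current axes) [40.7 -1.3  0.2] slide (target axes) [40.7 -1.3  0.1] turn [ 0.25 -0.13 -0.06]
```

Emit:
drive_tool(
  deltas=[
    {"slide": [0.015,-0.001,0],"dr": [0.2,0,0],"grip": 0},
    {"slide": [0.015,0,0],"dr": [0,0,0],"grip": 0},
    {"slide": [0.005,0,0],"dr": [0,0,0],"grip": 0},
    {"slide": [0,0,0],"dr": [0,0,0],"grip": 0},
    {"slide": [0,0,0],"dr": [0,0,0],"grip": 0},
  ],
)

```text
time: 9.37
tool_pos: [0.5485, -0.2676, 0.0415]
orientation: [0.705, 0.056, 0.705, -0.056]
wrist_force: [0.4, 0.3, -2.5]
gripper_width: 0.0546
```

```bash
python3 go.py .5478 -.2662 .034 81;python3 -c "
from w import *
s,p=shot('w5');overlay('w5','w5o',[box(.5478,-.2662,np.radians(171),.11,.055,.018,.078),box(.5275,-.205,np.radians(81),.246,.19,.0,.018)])"
```

```text
t 9.37 pos [ 548.5 -267.6   41.5] jaw 80.96 w 0.0546 F [ 0.4  0.3 -2.5] q7 2.01
slide mm (current axes) [ 7.5  1.3 -0.9] slide (target axes) [ 7.5  1.3 -0.9] turn [-0.04  0.05  0.  ]
```

View pics/w5o.png

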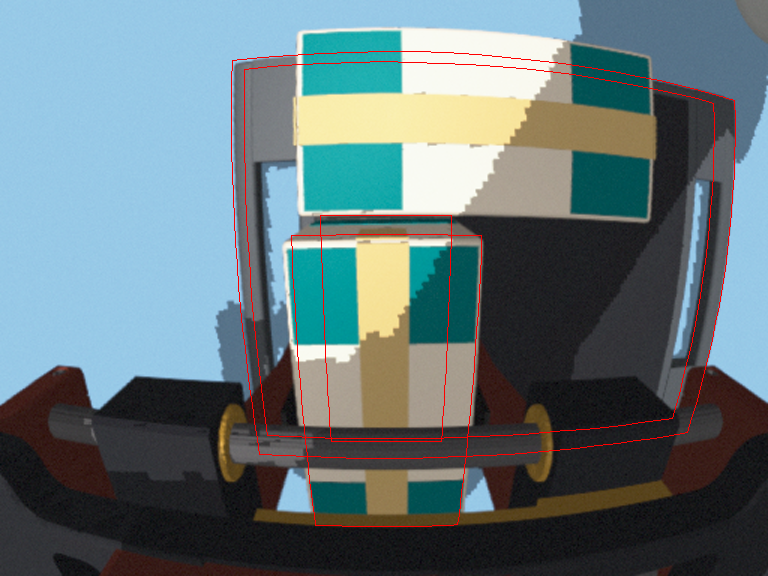

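Emit:
drive_tool(
  deltas=[
    {"slide": [0.002,0.0018,-0.0018],"dr": [0,0,0],"grip": 0},
    {"slide": [0.003,0,0],"dr": [0,0,0],"grip": 0},
    {"slide": [0.002,0,0],"dr": [0,0,0],"grip": 0},
    {"slide": [0,0,0],"dr": [0,0,0],"grip": 0},
    {"slide": [0,0,0],"dr": [0,0,0],"grip": 0},
  ],
)

```text
time: 9.83
tool_pos: [0.5466, -0.2655, 0.0339]
orientation: [0.705, 0.056, 0.705, -0.056]
wrist_force: [-1.6, 1.6, 3.4]
gripper_width: 0.0546
```

```bash
python3 go.py .5478 -.2662 .034 81
```

```text
t 9.83 pos [ 546.6 -265.5   33.9] jaw 80.94 w 0.0546 F [-1.6  1.6  3.4] q7 2.01
slide mm (current axes) [-0.1 -0.5  1.3] slide (target axes) [-0.1 -0.5  1.3] turn [-0.06  0.02 -0.02]
```

Emit:
drive_tool(
  deltas=[
    {"slide": [0,0,0],"dr": [0,0,0],"grip": 0.75},
    {"slide": [0,0,0],"dr": [0,0,0],"grip": 0.85},
    {"slide": [0,0,0],"dr": [0,0,0],"grip": 0.85},
    {"slide": [0,0,0],"dr": [0,0,0],"grip": 0.85},
    {"slide": [-0.01,0,0],"dr": [0,0,0],"grip": 0.85},
    {"slide": [-0.025,0,0],"dr": [0,0,0],"grip": 0.85},
    {"slide": [-0.035,0,0],"dr": [0,0,0],"grip": 0.85},
    {"slide": [-0.035,0,0],"dr": [0,0,0],"grip": 0.85},
    {"slide": [-0.035,0,0],"dr": [0,0,0],"grip": 1},
    {"slide": [-0.035,0,0],"dr": [0,0,0],"grip": 1},
    {"slide": [0,0,0],"dr": [0,0,0],"grip": 1},
  ],
)

```text
time: 10.75
tool_pos: [0.5493, -0.2678, 0.2166]
orientation: [0.709, 0.055, 0.701, -0.057]
wrist_force: [0.1, -0.5, 0.8]
gripper_width: 0.0874
```

```bash
python3 go.py .428 .1985 .25 7.4;python3 -c "
from w import *
s,p=shot('w6');overlay('w6','w6o',[box(.5478,-.2662,np.radians(171),.11,.055,.018,.078),box(.5275,-.205,np.radians(81),.246,.19,.0,.018),box(.4666,-.2257,np.radians(81),.11,.055,.018,.078)])"
```

```text
t 10.75 pos [ 549.3 -267.8  216.6] jaw 80.89 w 0.0874 F [ 0.1 -0.5  0.8] q7 1.93
slide mm (current axes) [ -36.4  441.1 -193.2] slide (target axes) [ -33.4  -60.2 -478. ] turn [73.49  0.62 -0.3 ]
```

View pics/w6o.png

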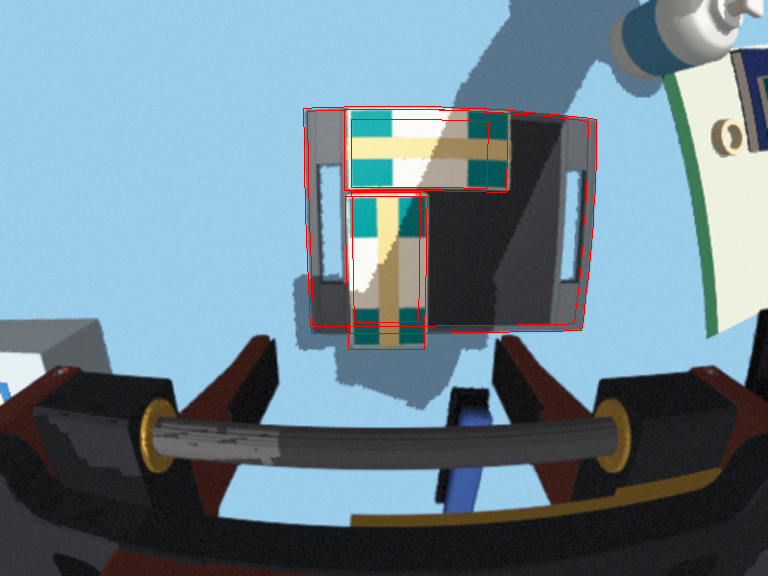

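Emit:
drive_tool(
  deltas=[
    {"slide": [-0.003,0,0],"dr": [6.7,0,0],"grip": 1},
    {"slide": [-0.003,0,0],"dr": [6.7,0,0],"grip": 1},
    {"slide": [-0.003,0,0],"dr": [6.7,0,0],"grip": 1},
    {"slide": [-0.003,0,0],"dr": [6.7,0,0],"grip": 1},
    {"slide": [-0.003,0,0],"dr": [6.7,0,0],"grip": 1},
    {"slide": [-0.003,0,0],"dr": [6.7,0,0],"grip": 1},
    {"slide": [-0.003,0,0],"dr": [6.7,0,0],"grip": 1},
    {"slide": [-0.003,0,0],"dr": [6.7,0,0],"grip": 1},
    {"slide": [-0.003,0,0],"dr": [6.7,0,0],"grip": 1},
    {"slide": [-0.003,0,0],"dr": [6.6,0,0],"grip": 1},
    {"slide": [-0.003,0,0],"dr": [6.6,0,0],"grip": 1},
    {"slide": [0,0,0],"dr": [0,0,0],"grip": 1},
  ],
)

```text
time: 11.8
tool_pos: [0.5462, -0.2656, 0.2412]
orientation: [0.53, 0.468, 0.53, -0.468]
wrist_force: [0.5, -0.9, 0.7]
gripper_width: 0.0877
```

```bash
python3 go.py .428 .1985 .25 7.4
```

```text
t 11.8 pos [ 546.2 -265.6  241.2] jaw 7.13 w 0.0877 F [ 0.5 -0.9  0.7] q7 0.76
slide mm (current axes) [  -8.7  -59.7 -475.2] slide (target axes) [  -8.8  -57.4 -475.4] turn [-0.27 -0.01  0.04]
```

Emit:
drive_tool(
  deltas=[
    {"slide": [-0.001,-0.004,-0.034],"dr": [0,0,0],"grip": 1},
    {"slide": [-0.001,-0.004,-0.034],"dr": [0,0,0],"grip": 1},
    {"slide": [-0.001,-0.004,-0.034],"dr": [0,0,0],"grip": 1},
    {"slide": [-0.001,-0.004,-0.034],"dr": [0,0,0],"grip": 1},
    {"slide": [-0.001,-0.004,-0.034],"dr": [0,0,0],"grip": 1},
    {"slide": [-0.001,-0.004,-0.034],"dr": [0,0,0],"grip": 1},
    {"slide": [-0.001,-0.004,-0.034],"dr": [0,0,0],"grip": 1},
    {"slide": [-0.001,-0.004,-0.034],"dr": [0,0,0],"grip": 1},
    {"slide": [-0.001,-0.004,-0.034],"dr": [0,0,0],"grip": 1},
    {"slide": [0,-0.004,-0.034],"dr": [0,0,0],"grip": 1},
    {"slide": [0,-0.004,-0.034],"dr": [0,0,0],"grip": 1},
    {"slide": [0.01,-0.004,-0.034],"dr": [0,0,0],"grip": 1},
    {"slide": [0.02,-0.004,-0.034],"dr": [0,0,0],"grip": 1},
    {"slide": [0.02,-0.004,-0.034],"dr": [0,0,0],"grip": 1},
    {"slide": [0,0,0],"dr": [0,0,0],"grip": 1},
    {"slide": [0,0,0],"dr": [0,0,0],"grip": 1},
  ],
)

```text
time: 13.13
tool_pos: [0.4277, 0.2001, 0.199]
orientation: [0.533, 0.463, 0.533, -0.466]
wrist_force: [-0.4, -0.3, -0.1]
gripper_width: 0.0881
```

```bash
python3 go.py .428 .1985 .036 7.4;python3 -c "
from w import *
s,p=shot('w7');P=pickle.load(open('P.pkl','rb'));overlay('w7','w7o',[box(.428,.1985,np.radians(97.4),.11,.055,.02,.08),box(*P['C'],.11,.055,0,.06)])"
```

```text
t 13.13 pos [427.7 200.1 199. ] jaw 7.86 w 0.0881 F [-0.4 -0.3 -0.1] q7 -0.31
slide mm (current axes) [163.    0.6   1.3] slide (target axes) [1.63e+02 1.00e-01 1.60e+00] turn [0.46 0.1  0.16]
```

View pics/w7o.png

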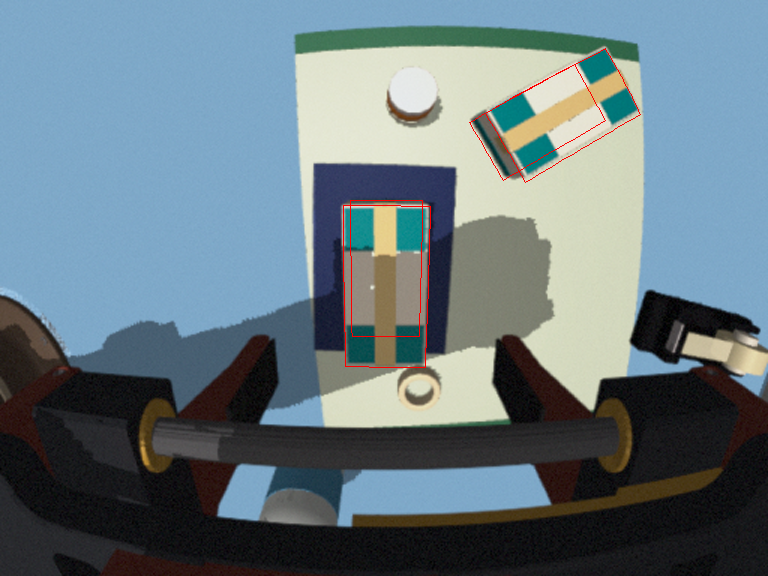

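Emit:
drive_tool(
  deltas=[
    {"slide": [0.015,0,0.001],"dr": [0.4,0,0],"grip": 1},
    {"slide": [0.03,0,0],"dr": [0,0,0],"grip": 1},
    {"slide": [0.035,0,0],"dr": [0,0,0],"grip": 1},
    {"slide": [0.03,0,0],"dr": [0,0,0],"grip": 1},
    {"slide": [0.02,0,0],"dr": [0,0,0],"grip": 1},
    {"slide": [0,0,0],"dr": [0,0,0],"grip": 1},
    {"slide": [0,0,0],"dr": [0,0,0],"grip": 1},
  ],
)

```text
time: 13.77
tool_pos: [0.4298, 0.1964, 0.0706]
orientation: [0.53, 0.468, 0.529, -0.469]
wrist_force: [0.5, 0.2, 0.4]
gripper_width: 0.0875
```

```bash
python3 go.py .428 .1985 .036 7.4
```

```text
t 13.77 pos [429.8 196.4  70.6] jaw 6.97 w 0.0875 F [0.5 0.2 0.4] q7 -0.19
slide mm (current axes) [34.6 -1.5 -2.3] slide (target axes) [34.6 -1.5 -2.3] turn [-0.43  0.07  0.06]
```

Emit:
drive_tool(
  deltas=[
    {"slide": [0.015,-0.001,-0.001],"dr": [-0.3,0,0],"grip": 1},
    {"slide": [0.014,0,0],"dr": [0,0,0],"grip": 1},
    {"slide": [0.005,0,0],"dr": [0,0,0],"grip": 1},
    {"slide": [0,0,0],"dr": [0,0,0],"grip": 1},
    {"slide": [0,0,0],"dr": [0,0,0],"grip": 1},
  ],
)

```text
time: 14.18
tool_pos: [0.4292, 0.1989, 0.0377]
orientation: [0.531, 0.468, 0.531, -0.467]
wrist_force: [1.1, 0.2, -0.5]
gripper_width: 0.0878
```

```bash
python3 go.py .428 .1985 .036 7.4
```

```text
t 14.18 pos [429.2 198.9  37.7] jaw 7.31 w 0.0878 F [ 1.1  0.2 -0.5] q7 -0.16
slide mm (current axes) [ 1.7 -1.3  0.3] slide (target axes) [ 1.7 -1.3  0.3] turn [-0.09 -0.04 -0.08]
```

Emit:
drive_tool(
  deltas=[
    {"slide": [0.001,-0.001,0],"dr": [0,0,0],"grip": 0.8},
    {"slide": [0,0,0],"dr": [0,0,0],"grip": 0.6},
    {"slide": [0,0,0],"dr": [0,0,0],"grip": 0.3},
    {"slide": [0,0,0],"dr": [0,0,0],"grip": 0},
    {"slide": [0,0,0],"dr": [0,0,0],"grip": 0},
    {"slide": [0,0,0],"dr": [0,0,0],"grip": 0},
    {"slide": [0,0,0],"dr": [0,0,0],"grip": 0},
  ],
)

```text
time: 14.77
tool_pos: [0.4274, 0.1988, 0.0357]
orientation: [0.531, 0.467, 0.531, -0.467]
wrist_force: [-0.5, 0.1, 3.3]
gripper_width: 0.0544
```

```bash
python3 go.py .428 .1985 .036 7.4
```

```text
t 14.77 pos [427.4 198.8  35.7] jaw 7.33 w 0.0544 F [-0.5  0.1  3.3] q7 -0.16
slide mm (current axes) [-0.3  0.5  0.4] slide (target axes) [-0.3  0.5  0.4] turn [-0.07 -0.01 -0.01]
```

Emit:
drive_tool(
  deltas=[
    {"slide": [-0.01,0,0],"dr": [0,0,0],"grip": 0},
    {"slide": [-0.03,0,0],"dr": [0,0,0],"grip": 0},
    {"slide": [-0.035,0,0],"dr": [0,0,0],"grip": 0},
    {"slide": [-0.035,0,0],"dr": [0,0,0],"grip": 0},
    {"slide": [-0.035,0,0],"dr": [0,0,0],"grip": 0},
    {"slide": [-0.03,0,0],"dr": [0,0,0],"grip": 0},
    {"slide": [-0.01,0,0],"dr": [0,0,0],"grip": 0},
    {"slide": [0,0,0],"dr": [0,0,0],"grip": 0},
  ],
)

```text
time: 15.43
tool_pos: [0.4284, 0.1993, 0.2231]
orientation: [0.531, 0.469, 0.531, -0.465]
wrist_force: [0.7, 0.1, -3.3]
gripper_width: 0.0549
```

```bash
python3 go.py .5884 -.1847 .2 -9; python3 -c "
from w import *
s,p=shot('w8');t=s['tool_pos'];Rt=quat(s['orientation']);yaw=np.arctan2(Rt[1,1],Rt[0,1])+np.pi/2
overlay('w8','w8o',[box(t[0],t[1],yaw,.11,.055,t[2]-.016,t[2]+.044)])"
```

```text
t 15.43 pos [428.4 199.3 223.1] jaw 7.33 w 0.0549 F [ 0.7  0.1 -3.3] q7 -0.33
slide mm (current axes) [ 22.4 109.6 401.3] slide (target axes) [ 23.1 218.1 354.3] turn [16.33 -0.2  -0.21]
```

View pics/w8o.png

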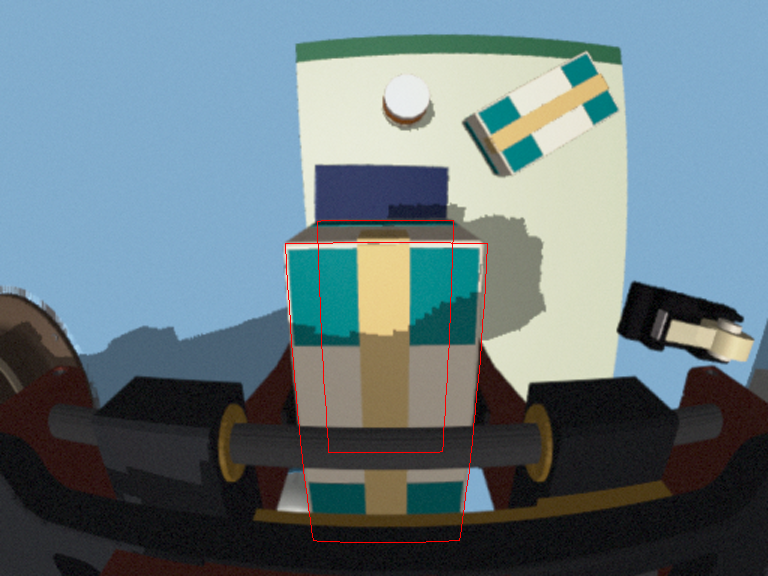

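Emit:
drive_tool(
  deltas=[
    {"slide": [0,0,0],"dr": [5.4,0,0],"grip": 0},
    {"slide": [0,0,0],"dr": [5.4,0,0],"grip": 0},
    {"slide": [0,0,0],"dr": [5.4,0,0],"grip": 0},
    {"slide": [0,0.0168,0.0273],"dr": [0,0,0],"grip": 0},
    {"slide": [0,0.0168,0.0273],"dr": [0,0,0],"grip": 0},
    {"slide": [0,0.0168,0.0273],"dr": [0,0,0],"grip": 0},
    {"slide": [0,0.0168,0.0273],"dr": [0,0,0],"grip": 0},
    {"slide": [0,0.0168,0.0273],"dr": [0,0,0],"grip": 0},
    {"slide": [0,0.0168,0.0273],"dr": [0,0,0],"grip": 0},
    {"slide": [0,0.0168,0.0273],"dr": [0,0,0],"grip": 0},
    {"slide": [0,0.0168,0.0273],"dr": [0,0,0],"grip": 0},
    {"slide": [0,0.0168,0.0273],"dr": [0,0,0],"grip": 0},
    {"slide": [0.01,0.0168,0.0273],"dr": [0,0,0],"grip": 0},
    {"slide": [0.02,0.0168,0.0273],"dr": [0,0,0],"grip": 0},
    {"slide": [0.02,0.0168,0.0273],"dr": [0,0,0],"grip": 0},
    {"slide": [0.02,0.0168,0.0273],"dr": [0,0,0],"grip": 0},
    {"slide": [0,0,0],"dr": [0,0,0],"grip": 0},
    {"slide": [0,0,0],"dr": [0,0,0],"grip": 0},
  ],
)

```text
time: 16.98
tool_pos: [0.5857, -0.1878, 0.146]
orientation: [-0.457, -0.536, -0.46, 0.54]
wrist_force: [-0.5, 0.4, -2.4]
gripper_width: 0.0551
```

```bash
python3 go.py .5884 -.1847 .034 -9; python3 -c "
from w import *
s,p=shot('w9')
overlay('w9','w9o',[box(.5478,-.2662,np.radians(171),.11,.055,.018,.078),box(.5275,-.205,np.radians(81),.246,.19,.0,.018),box(.4666,-.2257,np.radians(81),.11,.055,.018,.078)])"
```

```text
t 16.98 pos [ 585.7 -187.8  146. ] jaw -9.12 w 0.0551 F [-0.5  0.4 -2.4] q7 0.38
slide mm (current axes) [112.    3.   -3.7] slide (target axes) [112.    2.2  -3.5] turn [-0.12  0.11  0.42]
```

View pics/w9o.png

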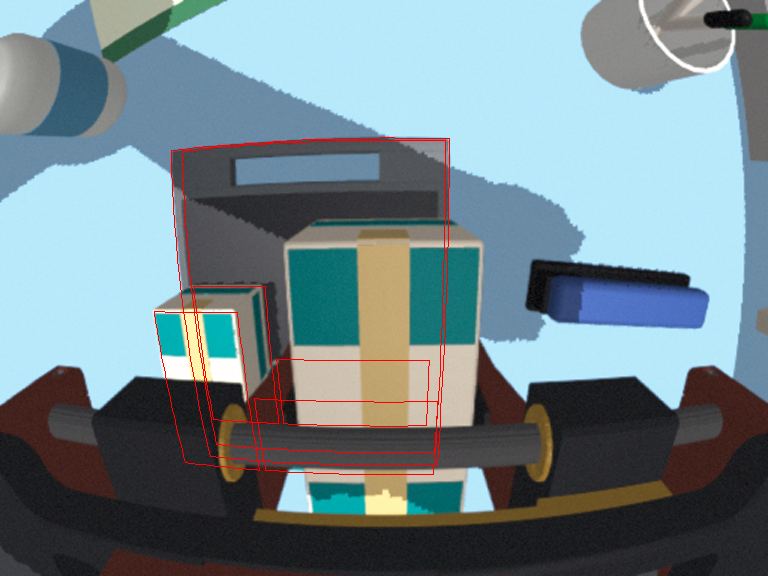

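Emit:
drive_tool(
  deltas=[
    {"slide": [0.015,0.001,-0.0015],"dr": [0,0,0.2],"grip": 0},
    {"slide": [0.025,0.001,-0.001],"dr": [0,0,0],"grip": 0},
    {"slide": [0.025,0,0],"dr": [0,0,0],"grip": 0},
    {"slide": [0.01,0,0],"dr": [0,0,0],"grip": 0},
    {"slide": [0,0,0],"dr": [0,0,0],"grip": 0},
    {"slide": [0,0,0],"dr": [0,0,0],"grip": 0},
  ],
)

```text
time: 17.53
tool_pos: [0.5909, -0.1827, 0.0757]
orientation: [0.461, 0.538, 0.459, -0.536]
wrist_force: [0.6, -0.3, -1.7]
gripper_width: 0.0547
```

```bash
python3 go.py .5884 -.1847 .034 -9
```

```text
t 17.53 pos [ 590.9 -182.7   75.7] jaw -8.82 w 0.0547 F [ 0.6 -0.3 -1.7] q7 0.43
slide mm (current axes) [41.7 -2.3  2.3] slide (target axes) [41.7 -2.1  2.3] turn [ 0.18 -0.01 -0.16]
```

Emit:
drive_tool(
  deltas=[
    {"slide": [0.015,-0.001,0.001],"dr": [0,0,0],"grip": 0},
    {"slide": [0.015,0,0],"dr": [0,0,0],"grip": 0},
    {"slide": [0.005,0,0],"dr": [0,0,0],"grip": 0},
    {"slide": [0,0,0],"dr": [0,0,0],"grip": 0},
    {"slide": [0,0,0],"dr": [0,0,0],"grip": 0},
    {"slide": [0,0,0],"dr": [0,0,0],"grip": 0},
  ],
)

```text
time: 18.03
tool_pos: [0.5908, -0.1846, 0.0419]
orientation: [0.461, 0.538, 0.458, -0.536]
wrist_force: [0.6, -0.8, -2.4]
gripper_width: 0.0548
```

```bash
python3 go.py .5884 -.1847 .034 -9
```

```text
t 18.03 pos [ 590.8 -184.6   41.9] jaw -8.87 w 0.0548 F [ 0.6 -0.8 -2.4] q7 0.46
slide mm (current axes) [ 7.8 -2.4  0.5] slide (target axes) [ 7.9 -2.3  0.5] turn [ 0.13  0.01 -0.31]
```

Emit:
drive_tool(
  deltas=[
    {"slide": [0,0,0],"dr": [0,0,0],"grip": 0},
  ],
)

```text
time: 18.12
tool_pos: [0.5907, -0.1845, 0.0416]
orientation: [0.461, 0.538, 0.458, -0.536]
wrist_force: [-0.3, 0.1, -2.4]
gripper_width: 0.055
```

```bash
python3 go.py .5884 -.1847 .034 -9
```

```text
t 18.12 pos [ 590.7 -184.5   41.6] jaw -8.86 w 0.055 F [-0.3  0.1 -2.4] q7 0.46
slide mm (current axes) [ 7.6 -2.3  0.6] slide (target axes) [ 7.6 -2.2  0.6] turn [ 0.14  0.   -0.3 ]
```

Emit:
drive_tool(
  deltas=[
    {"slide": [0.002,-0.0022,0.0006],"dr": [0,0,-0.2],"grip": 0},
    {"slide": [0.003,0,0],"dr": [0,0,0],"grip": 0},
    {"slide": [0.0025,0,0],"dr": [0,0,0],"grip": 0},
    {"slide": [0,0,0],"dr": [0,0,0],"grip": 0},
    {"slide": [0,0,0],"dr": [0,0,0],"grip": 0},
  ],
)

```text
time: 18.53
tool_pos: [0.5877, -0.1846, 0.0336]
orientation: [0.46, 0.537, 0.46, -0.537]
wrist_force: [-2.1, 0.4, 6.4]
gripper_width: 0.0548
```

```bash
python3 go.py .5884 -.1847 .034 -9
```

```text
t 18.53 pos [ 587.7 -184.6   33.6] jaw -8.86 w 0.0548 F [-2.1  0.4  6.4] q7 0.46
slide mm (current axes) [-0.4  0.7  0. ] slide (target axes) [-0.4  0.7  0. ] turn [ 0.14 -0.03 -0.01]
```

Emit:
drive_tool(
  deltas=[
    {"slide": [0,0,0],"dr": [0,0,0],"grip": 0.75},
    {"slide": [0,0,0],"dr": [0,0,0],"grip": 0.85},
    {"slide": [0,0,0],"dr": [0,0,0],"grip": 0.85},
    {"slide": [0,0,0],"dr": [0,0,0],"grip": 0.85},
    {"slide": [-0.01,0,0],"dr": [0,0,0],"grip": 0.85},
    {"slide": [-0.025,0,0],"dr": [0,0,0],"grip": 0.85},
    {"slide": [-0.035,0,0],"dr": [0,0,0],"grip": 0.85},
    {"slide": [-0.035,0,0],"dr": [0,0,0],"grip": 0.85},
    {"slide": [-0.035,0,0],"dr": [0,0,0],"grip": 1},
    {"slide": [-0.035,0,0],"dr": [0,0,0],"grip": 1},
    {"slide": [0,0,0],"dr": [0,0,0],"grip": 1},
  ],
)

```text
time: 19.45
tool_pos: [0.5906, -0.1865, 0.2158]
orientation: [0.463, 0.54, 0.457, -0.535]
wrist_force: [1.0, -0.6, 1.0]
gripper_width: 0.0877
```

```bash
python3 go.py .5531 .3524 .2 -50;python3 -c "
from w import *
s,p=shot('w10');overlay('w10','w10o',[box(.5478,-.2662,np.radians(171),.11,.055,.018,.078),box(.5275,-.205,np.radians(81),.246,.19,.0,.018),box(.4666,-.2257,np.radians(81),.11,.055,.018,.078),box(.5884,-.1847,np.radians(81),.11,.055,.018,.078)])"
```

```text
t 19.45 pos [ 590.6 -186.5  215.8] jaw -8.92 w 0.0877 F [ 1.  -0.6  1. ] q7 0.34
slide mm (current axes) [  14.3 -120.8 -526.5] slide (target axes) [  15.8 -436.9 -317.7] turn [41.08 -0.19 -0.59]
```

View pics/w10o.png

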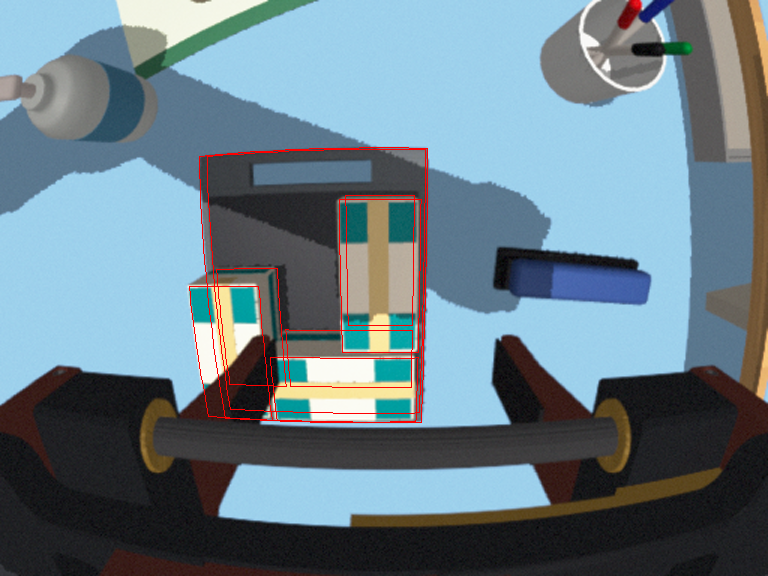

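Emit:
drive_tool(
  deltas=[
    {"slide": [-0.004,0,0],"dr": [6.85,0,0],"grip": 1},
    {"slide": [-0.004,0,0],"dr": [6.85,0,0],"grip": 1},
    {"slide": [-0.004,0,0],"dr": [6.85,0,0],"grip": 1},
    {"slide": [0,0,0],"dr": [6.85,0,0],"grip": 1},
    {"slide": [0,0,0],"dr": [6.85,0,0],"grip": 1},
    {"slide": [0,0,0],"dr": [6.85,0,0],"grip": 1},
    {"slide": [0,-0.029,-0.0212],"dr": [0,0,0],"grip": 1},
    {"slide": [0,-0.029,-0.0212],"dr": [0,0,0],"grip": 1},
    {"slide": [0,-0.029,-0.0212],"dr": [0,0,0],"grip": 1},
    {"slide": [0,-0.029,-0.0212],"dr": [0,0,0],"grip": 1},
    {"slide": [0,-0.029,-0.0212],"dr": [0,0,0],"grip": 1},
    {"slide": [0,-0.029,-0.0212],"dr": [0,0,0],"grip": 1},
    {"slide": [0,-0.029,-0.0212],"dr": [0,0,0],"grip": 1},
    {"slide": [0,-0.029,-0.0212],"dr": [0,0,0],"grip": 1},
    {"slide": [0,-0.029,-0.0212],"dr": [0,0,0],"grip": 1},
    {"slide": [0,-0.029,-0.0212],"dr": [0,0,0],"grip": 1},
    {"slide": [0,-0.029,-0.0212],"dr": [0,0,0],"grip": 1},
    {"slide": [0,-0.029,-0.0212],"dr": [0,0,0],"grip": 1},
    {"slide": [0,-0.029,-0.0212],"dr": [0,0,0],"grip": 1},
    {"slide": [0,0,0],"dr": [0,0,0],"grip": 1},
  ],
)

```text
time: 21.17
tool_pos: [0.5534, 0.2907, 0.2181]
orientation: [-0.245, -0.662, -0.246, 0.664]
wrist_force: [-1.1, 1.5, -1.4]
gripper_width: 0.0879
```

```bash
python3 go.py .5531 .3524 .016 -50
```

```text
t 21.17 pos [553.4 290.7 218.1] jaw -49.37 w 0.0879 F [-1.1  1.5 -1.4] q7 -1.08
slide mm (current axes) [202.2 -46.4 -40.1] slide (target axes) [202.1 -47.5 -39.5] turn [0.63 0.05 0.18]
```

Emit:
drive_tool(
  deltas=[
    {"slide": [0.01,-0.023,-0.019],"dr": [0.5,0,0],"grip": 1},
    {"slide": [0.02,-0.023,-0.019],"dr": [0,0,0],"grip": 1},
    {"slide": [0.01,0,0],"dr": [0,0,0],"grip": 1},
    {"slide": [0,0,0],"dr": [0,0,0],"grip": 1},
    {"slide": [0,0,0],"dr": [0,0,0],"grip": 1},
    {"slide": [0,0,0],"dr": [0,0,0],"grip": 1},
  ],
)

```text
time: 21.67
tool_pos: [0.5566, 0.3393, 0.1805]
orientation: [0.239, 0.666, 0.238, -0.666]
wrist_force: [0.3, 0.5, 0.4]
gripper_width: 0.0875
```

```bash
python3 go.py .5531 .3524 .016 -50;python3 -c "
from w import *
s,p=shot('w11');P=pickle.load(open('P.pkl','rb'));overlay('w11','w11o',[box(*P['C'],.11,.055,0,.06)])
im=cv2.imread('pics/w11.png');cv2.imwrite('pics/w11z.png',cv2.resize(im[130:290,180:380],None,fx=4,fy=3.7,interpolation=cv2.INTER_CUBIC))"
```

```text
t 21.67 pos [556.6 339.3 180.5] jaw -50.58 w 0.0875 F [0.3 0.5 0.4] q7 -1.13
slide mm (current axes) [164.5 -12.5  -5.6] slide (target axes) [164.5 -12.3  -5.7] turn [-0.58  0.   -0.05]
```

View pics/w11o.png

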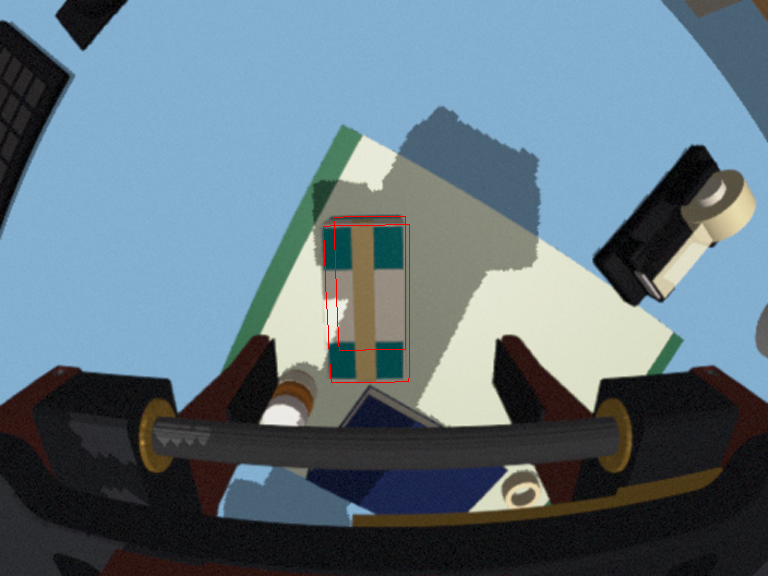

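Emit:
drive_tool(
  deltas=[
    {"slide": [0.015,-0.01,-0.004],"dr": [-0.4,0,0],"grip": 1},
    {"slide": [0.03,-0.003,-0.0015],"dr": [0,0,0],"grip": 1},
    {"slide": [0.035,0,0],"dr": [0,0,0],"grip": 1},
    {"slide": [0.02,0,0],"dr": [0,0,0],"grip": 1},
    {"slide": [0,0,0],"dr": [0,0,0],"grip": 1},
    {"slide": [0,0,0],"dr": [0,0,0],"grip": 1},
    {"slide": [0,0,0],"dr": [0,0,0],"grip": 1},
  ],
)

```text
time: 22.3
tool_pos: [0.5529, 0.3548, 0.0813]
orientation: [0.241, 0.665, 0.241, -0.664]
wrist_force: [-0.5, -0.2, 0.4]
gripper_width: 0.0877
```

```bash
python3 go.py .5525 .3532 .016 -50
```

```text
t 22.3 pos [552.9 354.8  81.3] jaw -50.09 w 0.0877 F [-0.5 -0.2  0.4] q7 -1.09
slide mm (current axes) [65.3  0.9  1.4] slide (target axes) [65.3  0.9  1.3] turn [-0.09 -0.11 -0.02]
```

Emit:
drive_tool(
  deltas=[
    {"slide": [0.015,0.001,0.001],"dr": [0,0,0],"grip": 1},
    {"slide": [0.025,0,0],"dr": [0,0,0],"grip": 1},
    {"slide": [0.018,0,0],"dr": [0,0,0],"grip": 1},
    {"slide": [0.006,0,0],"dr": [0,0,0],"grip": 1},
    {"slide": [0,0,0],"dr": [0,0,0],"grip": 1},
    {"slide": [0,0,0],"dr": [0,0,0],"grip": 1},
  ],
)

```text
time: 22.8
tool_pos: [0.5528, 0.3535, 0.0176]
orientation: [0.241, 0.665, 0.242, -0.664]
wrist_force: [0.4, -0.1, -0.0]
gripper_width: 0.0875
```

```bash
python3 go.py .5525 .3532 .016 -50
```

```text
t 22.8 pos [552.8 353.5  17.6] jaw -50.08 w 0.0875 F [ 0.4 -0.1 -0. ] q7 -1.04
slide mm (current axes) [1.6 0.  0.5] slide (target axes) [1.6 0.  0.5] turn [-0.08 -0.12 -0.01]
```

Emit:
drive_tool(
  deltas=[
    {"slide": [0.001,0,0],"dr": [0,0,0],"grip": 0.8},
    {"slide": [0,0,0],"dr": [0,0,0],"grip": 0.6},
    {"slide": [0,0,0],"dr": [0,0,0],"grip": 0.3},
    {"slide": [0,0,0],"dr": [0,0,0],"grip": 0},
    {"slide": [0,0,0],"dr": [0,0,0],"grip": 0},
    {"slide": [0,0,0],"dr": [0,0,0],"grip": 0},
    {"slide": [0,0,0],"dr": [0,0,0],"grip": 0},
  ],
)

```text
time: 23.38
tool_pos: [0.5519, 0.3533, 0.0153]
orientation: [0.241, 0.665, 0.242, -0.665]
wrist_force: [-1.1, -0.3, 3.2]
gripper_width: 0.0551
```

```bash
python3 go.py .5525 .3532 .016 -50
```

```text
t 23.38 pos [551.9 353.3  15.3] jaw -50.06 w 0.0551 F [-1.1 -0.3  3.2] q7 -1.04
slide mm (current axes) [-0.7  0.5 -0.4] slide (target axes) [-0.7  0.5 -0.4] turn [-0.06 -0.02  0.01]
```

Emit:
drive_tool(
  deltas=[
    {"slide": [-0.01,0,0],"dr": [0,0,0],"grip": 0},
    {"slide": [-0.03,0,0],"dr": [0,0,0],"grip": 0},
    {"slide": [-0.035,0,0],"dr": [0,0,0],"grip": 0},
    {"slide": [-0.035,0,0],"dr": [0,0,0],"grip": 0},
    {"slide": [-0.035,0,0],"dr": [0,0,0],"grip": 0},
    {"slide": [-0.035,0,0],"dr": [0,0,0],"grip": 0},
    {"slide": [-0.02,0,0],"dr": [0,0,0],"grip": 0},
    {"slide": [0,0,0],"dr": [0,0,0],"grip": 0},
  ],
)

```text
time: 24.05
tool_pos: [0.554, 0.3536, 0.2205]
orientation: [0.24, 0.667, 0.242, -0.662]
wrist_force: [0.1, -0.2, -1.5]
gripper_width: 0.055
```

```bash
python3 go.py .527 -.1472 .2 -99; python3 -c "
from w import *
s,p=shot('w12');t=s['tool_pos'];Rt=quat(s['orientation']);yaw=np.arctan2(Rt[1,1],Rt[0,1])+np.pi/2;t=t+Rt[:,2]*.02
overlay('w12','w12o',[box(t[0],t[1],yaw,.11,.055,t[2]-.016,t[2]+.044)])"
```

```text
t 24.05 pos [554.  353.6 220.5] jaw -50.1 w 0.055 F [ 0.1 -0.2 -1.5] q7 -1.17
slide mm (current axes) [ 18.1 366.8 342.1] slide (target axes) [ 20.5 498.8 -51.6] turn [48.9  -0.41  0.17]
```

View pics/w12o.png

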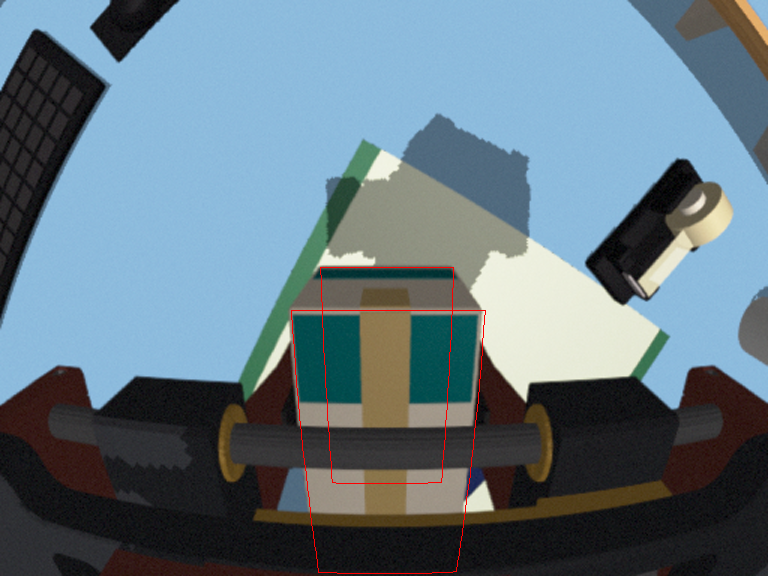

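Emit:
drive_tool(
  deltas=[
    {"slide": [0,0,0],"dr": [5,0,0],"grip": 0},
    {"slide": [0,0,0],"dr": [7,0,0],"grip": 0},
    {"slide": [0,0,0],"dr": [7,0,0],"grip": 0},
    {"slide": [0,0,0],"dr": [7,0,0],"grip": 0},
    {"slide": [0,0,0],"dr": [7,0,0],"grip": 0},
    {"slide": [0,0,0],"dr": [7,0,0],"grip": 0},
    {"slide": [0,0,0],"dr": [7,0,0],"grip": 0},
    {"slide": [0,0,0],"dr": [1.9,0,0],"grip": 0},
    {"slide": [0,0,0],"dr": [0,0,0],"grip": 0},
  ],
)

```text
time: 24.85
tool_pos: [0.5507, 0.3528, 0.2126]
orientation: [0.055, -0.704, 0.057, 0.706]
wrist_force: [-0.5, 0.8, -1.9]
gripper_width: 0.0549
```

```bash
python3 go.py .527 -.1472 .2 -99
```

```text
t 24.85 pos [550.7 352.8 212.6] jaw -99.07 w 0.0549 F [-0.5  0.8 -1.9] q7 -1.9
slide mm (current axes) [ 14.  497.4 -55.4] slide (target axes) [ 12.6 497.5 -54.8] turn [-0.07  0.12 -0.17]
```

Emit:
drive_tool(
  deltas=[
    {"slide": [0,0.02,-0.002],"dr": [0,0,0],"grip": 0},
    {"slide": [0,0.034,-0.0038],"dr": [0,0,0],"grip": 0},
    {"slide": [0,0.034,-0.0038],"dr": [0,0,0],"grip": 0},
    {"slide": [0,0.034,-0.0038],"dr": [0,0,0],"grip": 0},
    {"slide": [0,0.034,-0.0038],"dr": [0,0,0],"grip": 0},
    {"slide": [0,0.034,-0.0038],"dr": [0,0,0],"grip": 0},
    {"slide": [0,0.034,-0.0038],"dr": [0,0,0],"grip": 0},
    {"slide": [0,0.034,-0.0038],"dr": [0,0,0],"grip": 0},
    {"slide": [0,0.034,-0.0038],"dr": [0,0,0],"grip": 0},
    {"slide": [0,0.034,-0.0038],"dr": [0,0,0],"grip": 0},
    {"slide": [0,0.034,-0.0038],"dr": [0,0,0],"grip": 0},
    {"slide": [0,0.034,-0.0038],"dr": [0,0,0],"grip": 0},
    {"slide": [0.01,0.034,-0.0038],"dr": [0,0,0],"grip": 0},
    {"slide": [0.02,0.034,-0.0038],"dr": [0,0,0],"grip": 0},
    {"slide": [0.02,0.034,-0.0038],"dr": [0,0,0],"grip": 0},
    {"slide": [0,0,0],"dr": [0,0,0],"grip": 0},
    {"slide": [0,0,0],"dr": [0,0,0],"grip": 0},
    {"slide": [0,0,0],"dr": [0,0,0],"grip": 0},
  ],
)

```text
time: 26.35
tool_pos: [0.5284, -0.1453, 0.1642]
orientation: [0.055, -0.704, 0.055, 0.706]
wrist_force: [-0.3, 0.5, -1.8]
gripper_width: 0.0545
```

```bash
python3 go.py .527 -.1472 .034 -99; python3 -c "
from w import *
s,p=shot('w13');overlay('w13','w13o',[box(.5275,-.205,np.radians(81),.246,.19,.0,.018),box(.5884,-.1847,np.radians(81),.11,.055,.018,.078)])"
```

```text
t 26.35 pos [ 528.4 -145.3  164.2] jaw -98.97 w 0.0545 F [-0.3  0.5 -1.8] q7 -1.06
slide mm (current axes) [130.2   2.2   0.9] slide (target axes) [130.2   2.1   1.1] turn [0.04 0.09 0.01]
```

View pics/w13o.png

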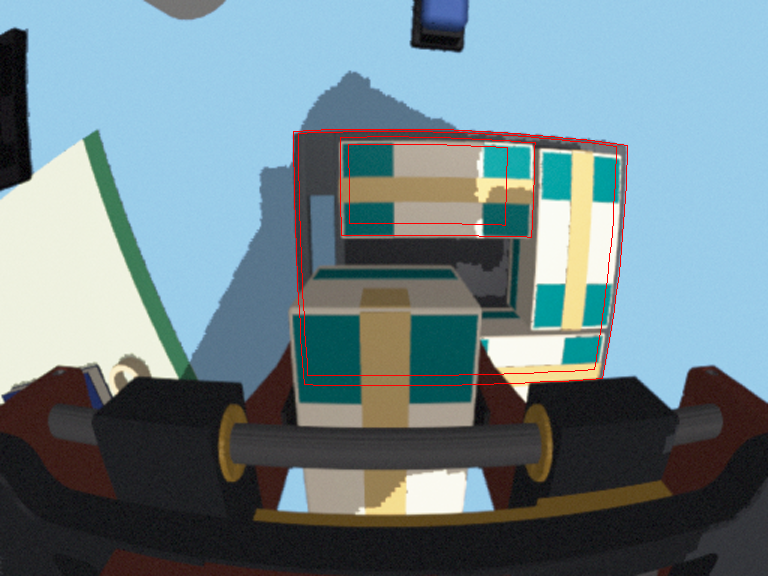

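Emit:
drive_tool(
  deltas=[
    {"slide": [0.015,0.001,0.0005],"dr": [0,0,0],"grip": 0},
    {"slide": [0.025,0.001,0.0005],"dr": [0,0,0],"grip": 0},
    {"slide": [0.017,0,0],"dr": [0,0,0],"grip": 0},
    {"slide": [0,0,0],"dr": [0,0,0],"grip": 0},
    {"slide": [0,0,0],"dr": [0,0,0],"grip": 0},
    {"slide": [0,0,0],"dr": [0,0,0],"grip": 0},
  ],
)

```text
time: 26.9
tool_pos: [0.5286, -0.1465, 0.109]
orientation: [-0.055, 0.705, -0.055, -0.705]
wrist_force: [0.7, 0.1, -1.5]
gripper_width: 0.0551
```

```bash
python3 go.py .527 -.1472 .034 -99; python3 -c "
from w import *
s,p=shot('w14');overlay('w14','w14o',[])"
```

```text
t 26.9 pos [ 528.6 -146.5  109. ] jaw -98.86 w 0.0551 F [ 0.7  0.1 -1.5] q7 -1.0
slide mm (current axes) [75.   0.9  1.6] slide (target axes) [75.   0.9  1.5] turn [ 0.14 -0.07 -0.  ]
```

View pics/w14o.png

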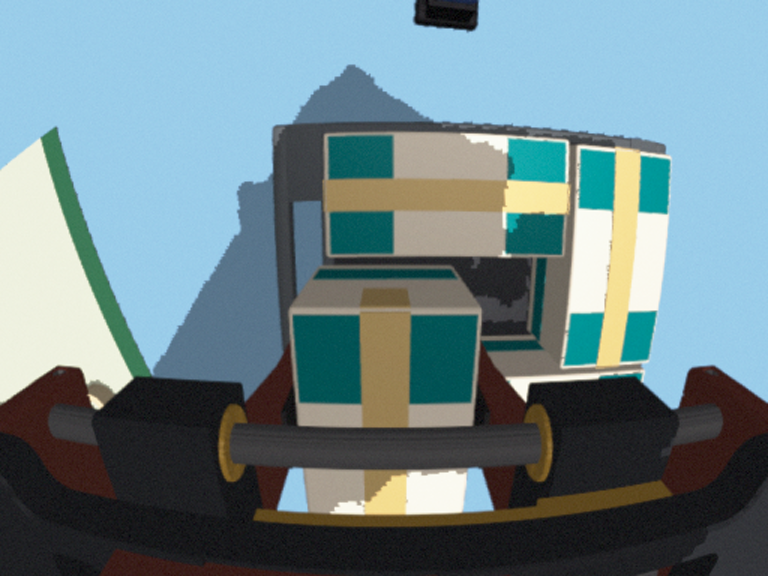

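Emit:
drive_tool(
  deltas=[
    {"slide": [0.01,0.0009,0.0015],"dr": [0,0,0],"grip": 0},
    {"slide": [0.015,0,0],"dr": [0,0,0],"grip": 0},
    {"slide": [0.01,0,0],"dr": [0,0,0],"grip": 0},
    {"slide": [0,0,0],"dr": [0,0,0],"grip": 0},
    {"slide": [0,0,0],"dr": [0,0,0],"grip": 0},
  ],
)

```text
time: 27.37
tool_pos: [0.5258, -0.1479, 0.0727]
orientation: [0.055, -0.705, 0.055, 0.705]
wrist_force: [-0.5, 0.8, -2.6]
gripper_width: 0.0548
```

```bash
python3 go.py .527 -.1472 .034 -99; python3 -c "
from w import *
s,p=shot('w15');overlay('w15','w15o',[box(.5072,-.1441,np.radians(171),.11,.055,.018,.078)])"
```

```text
t 27.37 pos [ 525.8 -147.9   72.7] jaw -98.98 w 0.0548 F [-0.5  0.8 -2.6] q7 -0.96
slide mm (current axes) [38.7 -0.9 -1.1] slide (target axes) [38.7 -0.9 -1.1] turn [ 0.02  0.05 -0.01]
```

View pics/w15o.png

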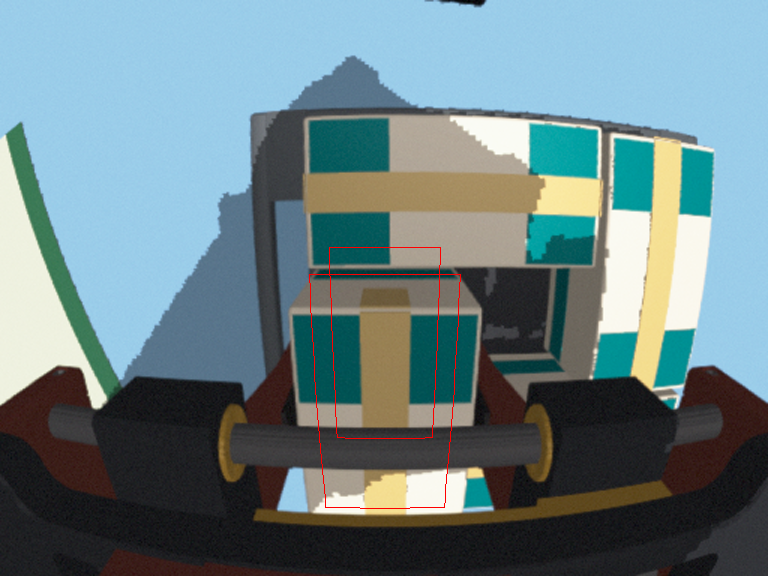

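Emit:
drive_tool(
  deltas=[
    {"slide": [0.01,-0.0006,-0.001],"dr": [0,0,0],"grip": 0},
    {"slide": [0.015,0,0],"dr": [0,0,0],"grip": 0},
    {"slide": [0.006,0,0],"dr": [0,0,0],"grip": 0},
    {"slide": [0,0,0],"dr": [0,0,0],"grip": 0},
    {"slide": [0,0,0],"dr": [0,0,0],"grip": 0},
  ],
)

```text
time: 27.83
tool_pos: [0.5271, -0.1476, 0.0419]
orientation: [0.055, -0.705, 0.055, 0.705]
wrist_force: [-0.7, -0.7, -2.9]
gripper_width: 0.0547
```

```bash
python3 go.py .527 -.1472 .034 -99; python3 -c "
from w import *
s,p=shot('w16');overlay('w16','w16o',[box(.5072,-.1441,np.radians(171),.11,.055,.018,.078)])"
```

```text
t 27.83 pos [ 527.1 -147.6   41.9] jaw -98.98 w 0.0547 F [-0.7 -0.7 -2.9] q7 -0.92
slide mm (current axes) [ 7.9 -0.4  0.1] slide (target axes) [ 7.9 -0.4  0.1] turn [ 0.02  0.03 -0.01]
```

View pics/w16o.png

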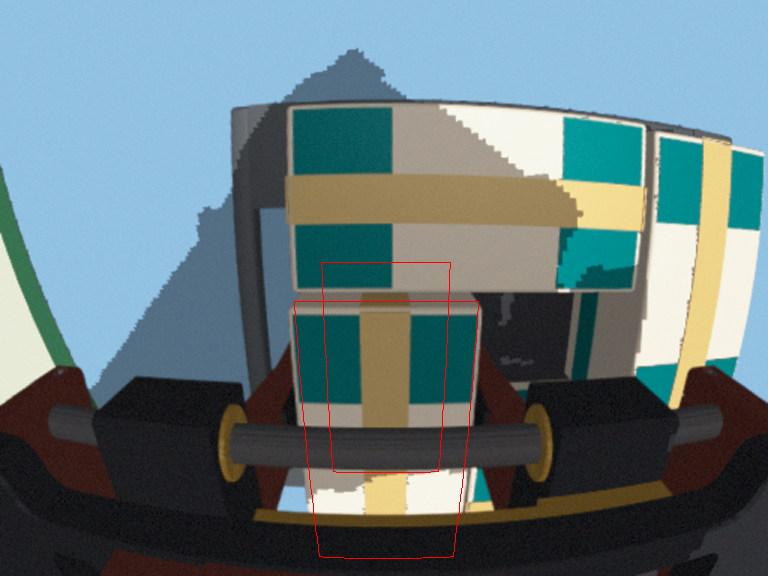

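Emit:
drive_tool(
  deltas=[
    {"slide": [0.002,0,0.0005],"dr": [0,0,0],"grip": 0},
    {"slide": [0.003,0,0],"dr": [0,0,0],"grip": 0},
    {"slide": [0.0025,0,0],"dr": [0,0,0],"grip": 0},
    {"slide": [0,0,0],"dr": [0,0,0],"grip": 0},
    {"slide": [0,0,0],"dr": [0,0,0],"grip": 0},
  ],
)

```text
time: 28.3
tool_pos: [0.5266, -0.1473, 0.0344]
orientation: [0.055, -0.705, 0.055, 0.705]
wrist_force: [0.3, -0.7, -2.7]
gripper_width: 0.0547
```

```bash
python3 go.py .527 -.1472 .034 -99
```

```text
t 28.3 pos [ 526.6 -147.3   34.4] jaw -98.97 w 0.0547 F [ 0.3 -0.7 -2.7] q7 -0.91
slide mm (current axes) [ 0.4 -0.2 -0.4] slide (target axes) [ 0.4 -0.2 -0.4] turn [0.03 0.01 0.  ]
```

Not touching yet (force still −2.7 N); lower a little more and release.

Emit:
drive_tool(
  deltas=[
    {"slide": [0.001,0,0],"dr": [0,0,0],"grip": 0},
    {"slide": [0.0005,0,0],"dr": [0,0,0],"grip": 0},
    {"slide": [0,0,0],"dr": [0,0,0],"grip": 0},
  ],
)

```text
time: 28.55
tool_pos: [0.5268, -0.1474, 0.0332]
orientation: [-0.055, 0.705, -0.055, -0.705]
wrist_force: [-1.3, 1.4, 1.8]
gripper_width: 0.0549
```

```bash
python3 go.py .527 -.1472 .034 -99
```

```text
t 28.55 pos [ 526.8 -147.4   33.2] jaw -98.97 w 0.0549 F [-1.3  1.4  1.8] q7 -0.91
slide mm (current axes) [-0.8 -0.2 -0.2] slide (target axes) [-0.8 -0.2 -0.2] turn [ 0.03 -0.01  0.02]
```

Contact made. Release with a modest opening and lift.

Emit:
drive_tool(
  deltas=[
    {"slide": [0,0,0],"dr": [0,0,0],"grip": 0.72},
    {"slide": [0,0,0],"dr": [0,0,0],"grip": 0.82},
    {"slide": [0,0,0],"dr": [0,0,0],"grip": 0.82},
    {"slide": [0,0,0],"dr": [0,0,0],"grip": 0.82},
    {"slide": [-0.01,0,0],"dr": [0,0,0],"grip": 0.82},
    {"slide": [-0.025,0,0],"dr": [0,0,0],"grip": 0.82},
    {"slide": [-0.035,0,0],"dr": [0,0,0],"grip": 0.82},
    {"slide": [-0.035,0,0],"dr": [0,0,0],"grip": 0.82},
    {"slide": [-0.035,0,0],"dr": [0,0,0],"grip": 0.82},
    {"slide": [-0.035,0,0],"dr": [0,0,0],"grip": 0.82},
    {"slide": [-0.03,-0.02,0.03],"dr": [0,0,0],"grip": 0.82},
    {"slide": [-0.03,0,0.035],"dr": [0,0,0],"grip": 0.82},
    {"slide": [-0.02,0,0.035],"dr": [0,0,0],"grip": 0.82},
    {"slide": [0,0,0],"dr": [0,0,0],"grip": 0.82},
    {"slide": [0,0,0],"dr": [0,0,0],"grip": 0.82},
    {"slide": [0,0,0],"dr": [0,0,0],"grip": 0.82},
  ],
)

```text
time: 29.88
tool_pos: [0.45, -0.1151, 0.2779]
orientation: [-0.055, 0.706, -0.055, -0.704]
wrist_force: [1.1, 0.2, 0.5]
gripper_width: 0.072
```

```bash
python3 go.py .527 -.1472 .034 -99; python3 -c "
from w import *
s,p=shot('w17')
pl=[(.4666,-.2257,81),(.5478,-.2662,171),(.5884,-.1847,81),(.5072,-.1441,171)]
overlay('w17','w17o',[box(.5275,-.205,np.radians(81),.246,.19,.0,.018)]+[box(x,y,np.radians(a),.11,.055,.018,.078) for x,y,a in pl])
for n in('scene','side'):
    p=env.read_camera(n); cv2.imwrite(f'pics/{n}9.png',p['pixels']); pickle.dump((s,p),open(f'{n}9.pkl','wb'))
"
```

```text
t 29.88 pos [ 450.  -115.1  277.9] jaw -98.88 w 0.072 F [1.1 0.2 0.5] q7 -1.39
slide mm (current axes) [244.2  19.9 -80.1] slide (target axes) [243.9  19.7 -81.1] turn [ 0.12 -0.22  0.01]
```

View pics/w17o.png

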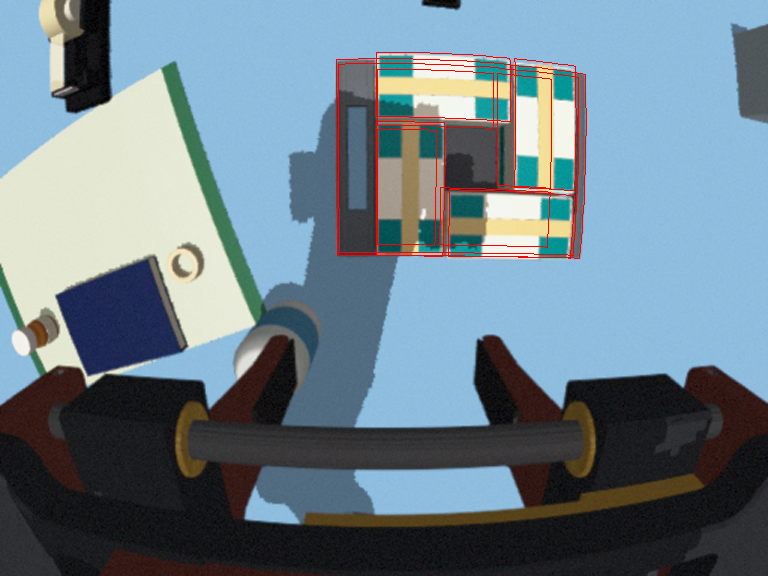

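View pics/side9.png

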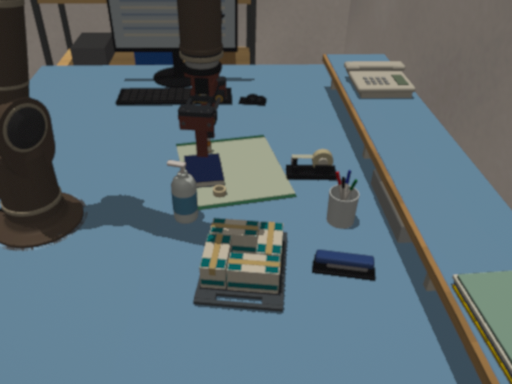

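```bash
python3 -c "
import cv2
im=cv2.imread('pics/w17.png');cv2.imwrite('pics/w17z.png',cv2.resize(im[28:180,218:398],None,fx=4.4,fy=3.9,interpolation=cv2.INTER_CUBIC)[:600])"
```

```text
(no output)
```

View pics/w17z.png

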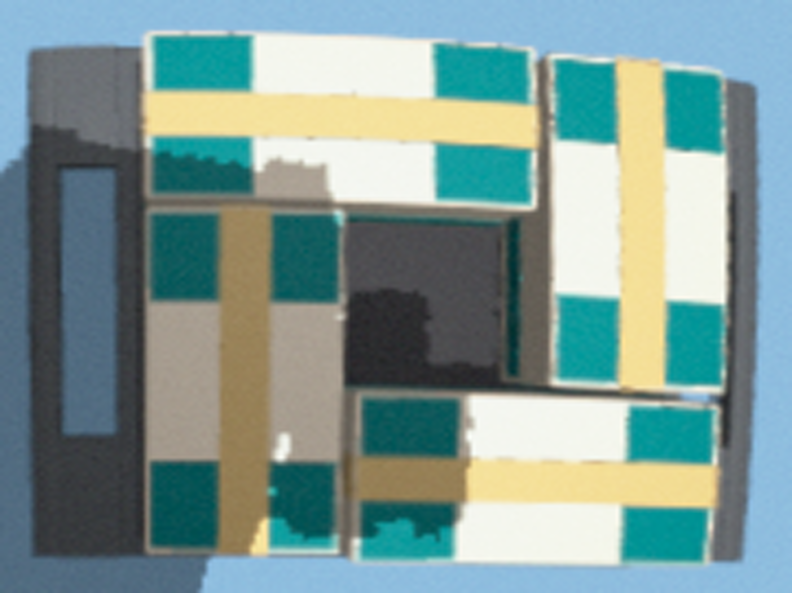

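```bash
python3 - <<'E'
from fw import *
cv=lambda l:[(x/4.4+218-.4,y/3.9+28-.4) for x,y in l]
T={"p3":([(145,32),(534,47),(535,210),(147,203)],(.5884,-.1847,81)),"p4":([(147,208),(343,210),(338,553),(145,551)],(.5072,-.1441,171)),
"p1":([(356,390),(718,405),(711,563),(352,560)],(.4666,-.2257,81)),"p2":([(551,53),(725,70),(724,389),(550,383)],(.5478,-.2662,171))}
F={}
for k,(l,i) in T.items():
    print(k,end=" ");F[k]=fitw("w17",0,0,1,[(.11,.055,.078,[(a,b) for a,b in cv(l)])],(i[0],i[1],np.radians(i[2])))
    print("   off mm",np.round((F[k][:2]-i[:2])*1000,1))
K=["p1","p2","p3","p4"]
for i in range(4): print(K[i],K[(i+1)%4],round(1000*np.linalg.norm(F[K[i]][:2]-F[K[(i+1)%4]][:2]),1))
s=env.observe(); print(s["time"],np.abs(s["dq"]).max())
E
```

```text
p3 [ 587.  -183.9] 81.45 rms 0.43
   off mm [-1.4  0.8]
p4 [ 508.2 -143.7] 170.89 rms 0.53
   off mm [1.  0.4]
p1 [ 465.8 -223.9] 81.27 rms 0.48
   off mm [-0.8  1.8]
p2 [ 546.1 -265.2] 171.26 rms 0.54
   off mm [-1.7  1. ]
p1 p2 90.4
p2 p3 91.0
p3 p4 88.4
p4 p1 90.7
30.0333 0.009097977682519196
```

All within ~2 mm; neighbour distances 88–91 mm. Handing in.

```bash
python3 -c "
from station import env
print(env.hand_in())"
```

```text
the job is handed in; nothing more can be done
None
```

The pinwheel layer is finished and handed in after about 30 s of robot time. The three loose cartons from the desk went to places 2, 3 and 4. The last one was gripped 20 mm off-centre so the inner finger could open into the middle gap.

What the last checks showed, from a wrist-camera fit of all four cartons against the slab position I had measured earlier:
- **Position:** every carton lies within about 2 mm of its place.
- **Yaw:** within about 0.5° of the slab's direction, which is small compared with the 0.09 rad limit.
- **Spacing:** neighbouring centres are 88 to 91 mm apart, under the 95.5 mm limit. The smallest, 88.4 mm, is between places 3 and 4; the camera showed a gap of about 3 mm there just before I set that carton down.
- **First carton:** I never touched it, and it is about 2 mm from its place, the same as at the start.
- **Setting down:** forces at touchdown stayed below about 7 N, and no carton tipped or dropped.
- **Bystanders:** the side and wrist pictures show them standing as before. I checked this by eye and did not measure them again.
- **Arm:** it was clear of everything and above 0.27 m when I handed in.

No check failed. The slab position from the fixed cameras differed from the wrist-camera fit by 2 to 3 mm, and I used the wrist one.

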